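# Shut the clip tins on the guard rail and pack the wash tray

## Task

Pack the wash tray: take each aluminium tin that is there and push its two end clips fully shut against the low chrome rail, one end and then, turned about, the other - use the rail for this and never push a clip with the fingers. Then lay every tin, lid up, and the nail brush, bristles down, flat along the compartments of the wooden tray, one to a compartment, whichever you like. Leave the cup, the bottle and the comb where they are.

Things in the scene. Friction and masses are not known exactly. Their poses are not given: they have to be found in the camera images.
- rail: Low chrome guard rail fixed on the sill before the basin: a round bar 12 mm thick, 220 mm long, its centre line 28 mm above the sill, on a thin post 100 mm to each side of the middle (190 mm of bar free between them). Firm. Origin: on the sill under the bar's middle; y axis along the bar; -x points level to the robot's side, where the working space is.
- tray: Shallow wooden tray fixed on the sill, 283 x 248 mm, walls 15 mm high above the sill (inner dividers 13.5 mm), floor 5 mm thick, with six equal compartments in two columns of three, each 134 mm along the tray's x axis and 76 mm along its y axis. Origin: underside centre; x axis along the compartments' length.
- bay1 (a point): Centre of the floor of compartment 1 of the tray (5 mm above the sill), axes as the tray's; the compartment is 134 mm along x and 76 mm along y.
- bay2 (a point): Centre of the floor of compartment 2 of the tray (5 mm above the sill), axes as the tray's; the compartment is 134 mm along x and 76 mm along y.
- bay3 (a point): Centre of the floor of compartment 3 of the tray (5 mm above the sill), axes as the tray's; the compartment is 134 mm along x and 76 mm along y.
- bay4 (a point): Centre of the floor of compartment 4 of the tray (5 mm above the sill), axes as the tray's; the compartment is 134 mm along x and 76 mm along y.
- bay5 (a point): Centre of the floor of compartment 5 of the tray (5 mm above the sill), axes as the tray's; the compartment is 134 mm along x and 76 mm along y.
- bay6 (a point): Centre of the floor of compartment 6 of the tray (5 mm above the sill), axes as the tray's; the compartment is 134 mm along x and 76 mm along y.
- tin1: Plain aluminium tin, lid shut and up, standing loose on the sill: 96 mm long (x), 48 mm wide (y), 50 mm high, about 140 g. Origin: centre of its underside; z up. Gripped by its plain long sides; a steel swing clip hangs at each short end. One of the four tins may be absent.
- tin1_clip_a (a joint): Angle of the steel swing clip at the +x end of tin1: 0 = flat on the end wall (shut); 0.45 to 0.7 at the start. Plate 34 mm wide, 3 mm thick, hanging 32 mm down from a hinge along the tin's y axis, 45 mm above its underside; lower edge curled, 5 mm thick. Shut, its outer face is 51.5 mm from the tin's centre. Stiff hinge (0.05 N m): stays as left.
- tin1_clip_b (a joint): Angle of the steel swing clip at the -x end of tin1: 0 = flat on the end wall (shut); 0.45 to 0.7 at the start. Plate 34 mm wide, 3 mm thick, hanging 32 mm down from a hinge along the tin's y axis, 45 mm above its underside; lower edge curled, 5 mm thick. Shut, its outer face is 51.5 mm from the tin's centre. Stiff hinge (0.05 N m): stays as left.
- tin2: Plain aluminium tin, lid shut and up, standing loose on the sill: 96 mm long (x), 48 mm wide (y), 50 mm high, about 140 g. Origin: centre of its underside; z up. Gripped by its plain long sides; a steel swing clip hangs at each short end. One of the four tins may be absent.
- tin2_clip_a (a joint): Angle of the steel swing clip at the +x end of tin2: 0 = flat on the end wall (shut); 0.45 to 0.7 at the start. Plate 34 mm wide, 3 mm thick, hanging 32 mm down from a hinge along the tin's y axis, 45 mm above its underside; lower edge curled, 5 mm thick. Shut, its outer face is 51.5 mm from the tin's centre. Stiff hinge (0.05 N m): stays as left.
- tin2_clip_b (a joint): Angle of the steel swing clip at the -x end of tin2: 0 = flat on the end wall (shut); 0.45 to 0.7 at the start. Plate 34 mm wide, 3 mm thick, hanging 32 mm down from a hinge along the tin's y axis, 45 mm above its underside; lower edge curled, 5 mm thick. Shut, its outer face is 51.5 mm from the tin's centre. Stiff hinge (0.05 N m): stays as left.
- tin3: Plain aluminium tin, lid shut and up, standing loose on the sill: 96 mm long (x), 48 mm wide (y), 50 mm high, about 140 g. Origin: centre of its underside; z up. Gripped by its plain long sides; a steel swing clip hangs at each short end. One of the four tins may be absent.
- tin3_clip_a (a joint): Angle of the steel swing clip at the +x end of tin3: 0 = flat on the end wall (shut); 0.45 to 0.7 at the start. Plate 34 mm wide, 3 mm thick, hanging 32 mm down from a hinge along the tin's y axis, 45 mm above its underside; lower edge curled, 5 mm thick. Shut, its outer face is 51.5 mm from the tin's centre. Stiff hinge (0.05 N m): stays as left.
- tin3_clip_b (a joint): Angle of the steel swing clip at the -x end of tin3: 0 = flat on the end wall (shut); 0.45 to 0.7 at the start. Plate 34 mm wide, 3 mm thick, hanging 32 mm down from a hinge along the tin's y axis, 45 mm above its underside; lower edge curled, 5 mm thick. Shut, its outer face is 51.5 mm from the tin's centre. Stiff hinge (0.05 N m): stays as left.
- tin4: Plain aluminium tin, lid shut and up, standing loose on the sill: 96 mm long (x), 48 mm wide (y), 50 mm high, about 140 g. Origin: centre of its underside; z up. Gripped by its plain long sides; a steel swing clip hangs at each short end. One of the four tins may be absent.
- tin4_clip_a (a joint): Angle of the steel swing clip at the +x end of tin4: 0 = flat on the end wall (shut); 0.45 to 0.7 at the start. Plate 34 mm wide, 3 mm thick, hanging 32 mm down from a hinge along the tin's y axis, 45 mm above its underside; lower edge curled, 5 mm thick. Shut, its outer face is 51.5 mm from the tin's centre. Stiff hinge (0.05 N m): stays as left.
- tin4_clip_b (a joint): Angle of the steel swing clip at the -x end of tin4: 0 = flat on the end wall (shut); 0.45 to 0.7 at the start. Plate 34 mm wide, 3 mm thick, hanging 32 mm down from a hinge along the tin's y axis, 45 mm above its underside; lower edge curled, 5 mm thick. Shut, its outer face is 51.5 mm from the tin's centre. Stiff hinge (0.05 N m): stays as left.
- brush: Nail brush with a chrome back and pale bristles down, 100 mm long (x), 40 mm wide (y), 37 mm high, 120 g; the back, 16 to 34 mm above its underside, is what is gripped, across y. Origin: centre of its underside (bristle tips); z up. Loose.
- cup: White mug, 80 mm across, 85 mm high, standing on the sill beyond the work; a bystander. Origin: underside centre.
- bottle: Green glass bottle with a steel cap, 60 mm across, 160 mm high, standing beyond the rail; a bystander. Origin: underside centre.
- comb: Pale wooden comb lying flat on the sill beyond the rail, 150 mm long (x), 35 mm wide, 7 mm thick; a bystander. Origin: about the middle of its underside.
Mind the look-alikes: they are no part of the job. Leave any green look-alike of the brush alone. What is shaped like the tin2 but blue or pink is not meant.

How it is judged:
By the outcome, as a careful person would: the job done as asked, in the order asked, and still so for the second after the job is handed in, with the robot touching nothing.
Of tin1, tin2, tin3, tin4 only 3 to 4 are there at a start; the rules pass over those that are not, and their reading is None.
At some moment in a run one of tin1, tin2, tin3, tin4, brush may be knocked a few centimetres aside while the robot is not near it.
Once in a run the grip may slacken for a moment while it holds something.
It also fails if it takes over 210 s, if anything falls off the work surface, if the arm or the gripper's body presses on something with over 40 N, if the wrist force passes 120 N, or if a joint passes its speed limit or range.

## Robot

A 6-joint arm with a two-finger parallel gripper is mounted at the origin on the work surface. World frame = base frame: x ahead of the robot, y to its left, z up, the work surface at z = 0. Lengths are in mm, angles in rad, forces in N, time in s.
With the tool pointing down it reaches from about 200 to 875 mm from the base axis. Payload 3.4 kg.
Tool frame: the origin (TCP) lies on the centre line of the jaws, within the pads' length; the fingertips stand 14 mm ahead of it and the grasp point (between the pads) lies 5 mm behind it (env.tip_reach is the z of the fingertips in the tool frame, in mm); z points along the fingers, y is the line along which they close (so a half turn about z gives the same grasp; the last joint's range is limited). The gripper opens to 94 mm and grips with 3 to 60 N. Pads are 16 mm wide; open, the fingers measure 119 mm over their backs; the gripper's body (75 mm by 177 mm) begins 78 mm behind the grasp point.
Start: joints at [-1.404, 0.276, 1.505, -0, 1.361, -0.121], TCP at [163.209, -551.39, 181.793] pointing down, gripper open.
Joint ranges: [-2.89, 2.89], [-0.75, 2.08], [0.22, 2.7], [-1.18, 4.32], [0.11, 2.71], [-2.7, 2.7]. Speed limits (rad/s): [2.57, 2.57, 3.14, 3.14, 3.14, 3.14].

## Interface

Orientations are given as [roll, pitch, yaw] about the fixed x, y, z axes, in that order (R = Rz(yaw) Ry(pitch) Rx(roll)).
In Python, from cell import env gives the robot as it stands.
- The arm moves only by the tool drive_tool, never from a script. Its argument "series" is a list of rows, each an object with "turn": the turn, a rotation vector about the world's x, y, z in degrees, a list of three; "offset": the shift along the world's x, y, z in mm, a list of three; "gripper": the opening, from 0 (shut) to 1 (fully open). A call has 1 to 5 rows; each row is the pose to reach, as a shift and turn from the pose commanded when the call began; what a row does not reach only later rows make up. A row lasts 1/12 s, in which the tool goes at most 41.7 mm and 7.16 degrees, less where a joint would pass 70% of its speed; a pose out of reach is approached as far as the arm can. A call with a gripper value outside its range is refused whole. The fingers move at their own pace and stop on an object; "squeeze" is the grip in N (left out, the last holds). Time passes only in rows, so rows that repeat a pose let the fingers close. It gives the time, the measured TCP pose, the force, the opening and the grip force at its end, in the units of the state.
- env.get_obs(): the state, without advancing time (a new reading comes with each control period).
- env.grab_frame(name): name is "scene" or "top" or "wrist"; returns (picture, depth): 480x640x3 uint8, red, green, blue; 480x640 float32, mm along the optical axis (not along the pixel's ray), 0 where there is no reading.
- env.calibration(name): a dict with "mtx" (3x3 intrinsics, pixels), "view" (4x4, takes a point from world to camera coordinates). Camera axes: x right, y up, looking along -z (the intrinsics and any distortion apply to the point x, -y, -z); pixel columns grow to the right and rows downward; lengths in mm; the calibration is good to about 2 mm. A picture is of the moment at which its call begins: read the wrist's pose just before it. calibration takes no time and is no camera call; for the wrist camera it gives the pose at the moment of the call.
- env.sign_off(): hands the job in; it is judged then, once.
Trained networks look in the newest picture that a camera, given by its name, has taken for a name from the list of things; names that differ only in an ending like _2 or _b are one class to them, and where a whole thing is asked for, a point or a joint stands for the part that bears it (a point fixed in the world has none). Each returns a list of dicts, best first, with "confidence" (0 to 1); they miss things now and then, are a little off and sometimes report something else, mostly with a low value. They report only what shows in the picture. A call takes as long as a camera call. They do not tell look-alikes from the thing itself.
- env.search_frame(camera, target): "point" ([column, row] in pixels, amid what is visible of it).
- env.masks_of(camera, target): "pixels" (480x640 bool, what is visible of it) and "point" ([column, row] in pixels, amid what is visible of it).
The state is a dict: "clock": time; "qpos": joint angles; "dq": joint speeds; "tau": joint torques, N m; "eef_pos": TCP position; "eef_rot": TCP orientation; "ft_force": force on the tool from outside, world axes, zero at the start; "moment": the same for the moment, N m; "gripper_width": opening from 0.0 (shut) to 1.0 (fully open); "grasp_force": force on a finger pad.
Only numpy, scipy, OpenCV 4.12 (cv2) and the standard library are available. Lean on these libraries where they do the work, as an engineer would, in place of code of your own. Each camera call takes 0.05 s, during which the arm holds its last target. There are 200 camera calls.

## Working session

There is one attempt and no reset: what is moved stays moved. The work goes in short steps, Python scripts to look and compute and a tool call to move; the robot and the scene stay as the last step left them, time stands still between calls to the robot, and variables do not carry over. Pictures are saved under pics/ and viewed, at most 14 in all, crops included, and the job is handed in when it is done.

Besides the shell and the picture viewer there is one more tool, called after ">>>" as a command line: name --argument value ..., lists and objects as JSON in quotes. drive_tool: Moves the arm, as the interface text tells. Its arguments: {"type":"object","properties":{"series":{"type":"array","items":{"type":"object","properties":{"turn":{"type":"array","items":{"type":"number"}},"offset":{"type":"array","items":{"type":"number"}},"gripper":{"type":"number"}}}},"squeeze":{"type":"number"}},"required":["series"]}

```bash
mkdir -p pics; ls; cat > h.py <<'E'
import numpy as np, cv2
from cell import env
def grab(n):
    c=env.calibration(n); im,d=env.grab_frame(n); return im,d,c
def cloud(d,c):
    K=np.array(c['mtx']);V=np.array(c['view']);v,u=np.mgrid[:480,:640]
    P=np.stack([(u-K[0,2])/K[0,0]*d,-(v-K[1,2])/K[1,1]*d,-d,np.ones_like(d)],-1)
    return (P@np.linalg.inv(V).T)[...,:3]
def save(n,im): cv2.imwrite('pics/'+n+'.png',im[...,::-1])
E
python3 - <<'E'
from h import *
im,d,c=grab('top');save('top0',im)
im2,d2,c2=grab('scene');save('scene0',im2)
print(c,c2.keys()); P=cloud(d,c);np.savez('top0.npz',P=P,im=im)
for t in ['tin1','brush','rail','tray','bay1','cup','bottle','comb']:
    for r in env.masks_of('top',t):
        m=r['pixels']; q=P[m&(d>0)]; 
        print(t,round(r['confidence'],2),np.round(r['point']),m.sum(),np.round(np.median(q,0)) if len(q) else None,np.round(np.percentile(q,98,0)) if len(q) else '')
print(env.get_obs())
E
```

```text
pics
{'mtx': array([[433.18158604,   0.        , 317.39009146],
       [  0.        , 433.18158604, 241.30112857],
       [  0.        ,   0.        ,   1.        ]]), 'view': array([[-1.40227234e-03, -9.99987322e-01,  4.83633351e-03,
        -7.22865749e+01],
       [ 9.91182753e-01, -7.49104574e-04,  1.32499770e-01,
        -5.09804058e+02],
       [-1.32494467e-01,  4.97949112e-03,  9.91171237e-01,
        -9.68978477e+02],
       [ 0.00000000e+00,  0.00000000e+00,  0.00000000e+00,
         1.00000000e+00]])} dict_keys(['mtx', 'view'])
tin1 0.97 [383. 197.] 1212 [ 609. -231.   49.] [ 675. -207.   53.]
tin1 0.95 [494. 191.] 1079 [ 628. -486.   49.] [ 675. -445.   53.]
tin1 0.92 [515. 311.] 1294 [ 354. -516.   49.] [ 404. -499.   53.]
tin1 0.9 [441. 278.] 1359 [ 421. -358.   49.] [ 483. -331.   54.]
tin1 0.87 [370. 272.] 1222 [ 436. -189.   49.] [ 499. -158.   54.]
tin1 0.78 [437. 197.] 1262 [ 610. -347.   49.] [ 680. -322.   53.]
brush 0.89 [406. 352.] 791 [ 264. -280.   35.] [ 309. -254.   40.]
brush 0.87 [282. 268.] 776 [448.  12.  35.] [495.  43.  40.]
rail 0.63 [285. 167.] 548 
[... 609 characters left out ...]
.]
{'clock': 0.5, 'qpos': array([-1.40396764e+00,  2.75905356e-01,  1.50494274e+00,  2.23770107e-06,
        1.36070703e+00, -1.21014620e-01]), 'dq': array([ 7.89829873e-04, -2.43519884e-04, -2.29252003e-03, -1.11661002e-03,
       -4.89977791e-05,  8.97522769e-04]), 'tau': array([-1.90822579e-04, -4.04083157e+01, -2.37291455e+01,  7.02527887e-02,
        2.58166913e-02, -1.55574173e-05]), 'eef_pos': array([ 163.22331993, -551.358165  ,  181.77288891]), 'eef_rot': array([3.14155514e+00, 2.35760862e-06, 2.87842835e-01]), 'ft_force': array([ 0.31999455, -0.68112854, -0.63039712]), 'moment': array([ 0.00747594,  0.02071925, -0.05147612]), 'grasp_force': 0.0, 'gripper_width': 1.0006136475212397}
```

```bash
python3 - <<'E'
from h import *
z=np.load('top0.npz');P=z['P'];im=z['im']
hsv=cv2.cvtColor(im,cv2.COLOR_RGB2HSV)
for r in env.masks_of('top','tin1')+env.masks_of('top','brush'):
    m=r['pixels'];q=P[m];top=np.percentile(q[:,2],80)
    mm=m&(P[...,2]>top-6)
    (cx,cy),s,a=cv2.minAreaRect(P[mm][:,:2].astype(np.float32))
    print(np.round(r['point']),np.round([cx,cy]),np.round(P[mm][:,:2].mean(0)),np.round(s),round(a,1),'rgb',np.median(im[mm],0),np.round(top))
for t in ['rail','tray']:
    m=env.masks_of('top',t)[0]['pixels'];q=P[m]
    if t=='rail': q=q[(q[:,2]>24)&(q[:,2]<40)]
    else: q=q[(q[:,2]>11)&(q[:,2]<20)]
    print(t,cv2.minAreaRect(q[:,:2].astype(np.float32)),q.mean(0))
E
```

```text
[383. 197.] [ 512. -180.] [ 614. -231.] [ 75. 343.] 62.8 rgb [123. 121. 119.] 51.0
[494. 191.] [ 507. -310.] [ 628. -486.] [ 59. 547.] 34.4 rgb [148.  89. 103.] 51.0
[515. 311.] [ 355. -309.] [ 355. -519.] [482. 102.] 89.9 rgb [ 44.  61. 114.] 51.0
[441. 278.] [ 388. -231.] [ 423. -359.] [105. 320.] 15.1 rgb [123. 121. 120.] 51.0
[370. 272.] [ 422. -137.] [ 438. -189.] [105. 159.] 17.9 rgb [125. 123. 122.] 51.0
[437. 197.] [ 499. -244.] [ 612. -350.] [ 86. 420.] 46.5 rgb [122. 120. 119.] 51.0
[406. 352.] [ 321. -206.] [ 263. -279.] [287.  80.] 52.3 rgb [45. 68. 45.] 37.0
[282. 268.] [432. -25.] [447.  12.] [122.  98.] 66.8 rgb [119. 118. 115.] 37.0
rail ((687.3422241210938, -0.6978683471679688), (232.11123657226562, 14.782998085021973), 79.05863952636719) [687.44680562   1.33982112  32.96643694]
tray ((469.71246337890625, 271.96612548828125), (250.4235076904297, 284.0001525878906), 89.25984954833984) [468.96131048 276.07064532  14.46773137]
```

View pics/top0.png

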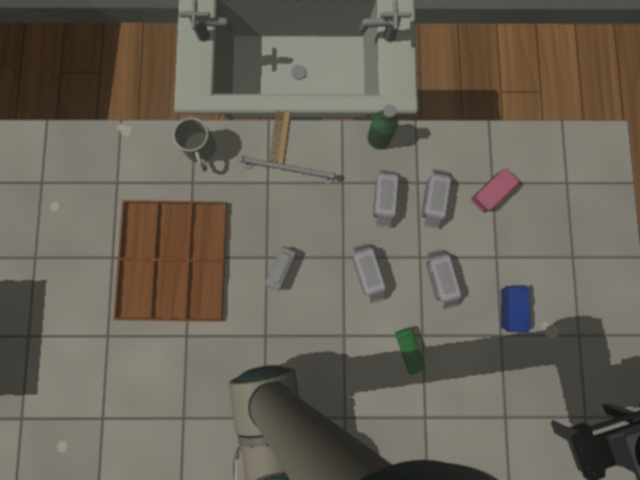

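The top view shows four silver tins at (383,197), (437,197), (370,272) and (441,278), and the chrome brush at (282,268). The rail runs (243,160) to (338,178) and the tray is at (172,260).

Things that could be mistaken for the targets:
- pink tin (494,191)
- blue tin (515,311)
- green brush (406,352)

I choose the silver tins and the chrome brush. Next I'll get exact poses and one close crop.

```bash
cat >> h.py <<'E'
def locate(verbose=True):
    im,d,c=grab('top');P=cloud(d,c);out=[]
    for name,h in (('tin1',50),('brush',36)):
        for r in env.masks_of('top',name):
            m=r['pixels']&(d>0)&(P[...,2]>h-7)&(P[...,2]<h+6)
            q=P[m][:,:2]
            if len(q)<100 or r['confidence']<.5: continue
            q=q[np.linalg.norm(q-np.median(q,0),axis=1)<70].astype(np.float32)
            (cx,cy),(w,hh),a=cv2.minAreaRect(q)
            if w<hh: a+=90
            a=(a+90)%180-90
            print(name,'px',np.round(r['point']),'c',np.round([cx,cy],1),'mean',np.round(q.mean(0),1),'size',np.round([w,hh]),'yaw',round(a,1),'rgb',np.median(im[m],0).astype(int))
    return im,d,c,P
E
python3 - <<'E'
from h import *
im,d,c,P=locate()
save('crop1',cv2.resize(im[120:320,220:540],(800,500),interpolation=cv2.INTER_CUBIC))
m=env.masks_of('top','rail')[0]['pixels']&(d>0)
q=P[m];q=q[(q[:,2]>30)&(q[:,2]<40)]
vx,vy,x0,y0=cv2.fitLine(q[:,:2].astype(np.float32),cv2.DIST_HUBER,0,.01,.01).ravel()
t=(q[:,0]-x0)*vx+(q[:,1]-y0)*vy;mid=np.percentile(t,[1,99]).mean()
print('rail',x0+mid*vx,y0+mid*vy,np.degrees(np.arctan2(vy,vx)),np.ptp(np.percentile(t,[1,99])),q[:,2].max())
m=env.masks_of('top','tray')[0]['pixels']&(d>0);q=P[m];q=q[(q[:,2]>11)&(q[:,2]<19)]
print('tray',cv2.minAreaRect(q[:,:2].astype(np.float32)))
E
```

```text
tin1 px [368. 274.] c [ 438.  -190.6] mean [ 438.5 -189.7] size [109.  48.] yaw 17.1 rgb [125 123 122]
tin1 px [492. 192.] c [ 631.8 -491.5] mean [ 630.2 -489.6] size [ 47. 104.] yaw -46.3 rgb [148  89 103]
tin1 px [435. 196.] c [ 614.2 -352.6] mean [ 612.8 -350.8] size [ 49. 110.] yaw -10.9 rgb [122 120 119]
tin1 px [516. 311.] c [ 354.2 -523.7] mean [ 354.8 -522.6] size [ 49. 100.] yaw -3.5 rgb [ 43  61 114]
tin1 px [441. 280.] c [ 423.9 -362. ] mean [ 423.6 -360.7] size [107.  49.] yaw 14.0 rgb [123 121 120]
brush px [409. 352.] c [ 261.8 -281.3] mean [ 262.1 -280.8] size [99. 39.] yaw 17.7 rgb [46 67 47]
brush px [279. 269.] c [448.7  12.3] mean [448.   12.2] size [40. 99.] yaw -23.5 rgb [119 117 114]
rail 686.8819647841208 -1.578870309888969 79.66145 225.82266156861198 39.1666705543289
tray ((469.59881591796875, 271.7295837402344), (249.6892852783203, 283.71826171875), 89.17947387695312)
```

View pics/crop1.png

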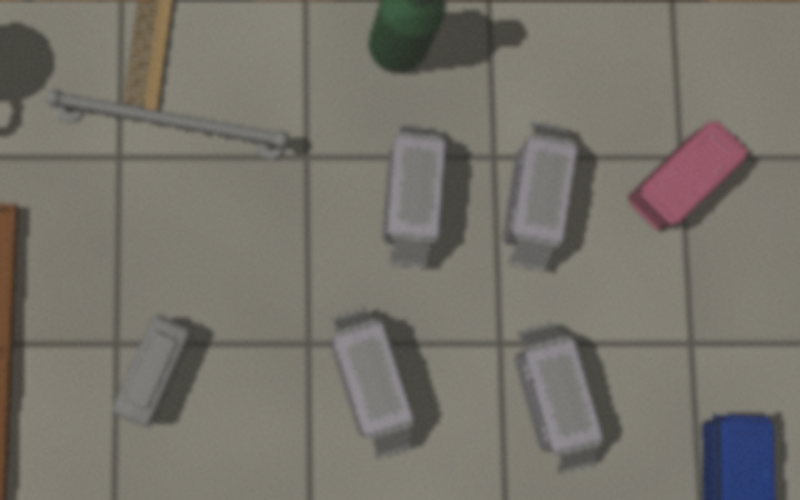

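The crop shows four plain silver tins with clips at both ends at crop pixels (415,190), (543,190), (375,380) and (560,390). The chrome brush is at (150,370). The pink and blue tins are ruled out. I start with the tin at (438,-190).

>>> drive_tool --series '[{"offset": [25,33,0],"gripper": 0.72},{"offset": [50,66,0],"gripper": 0.72},{"offset": [75,99,0],"gripper": 0.72},{"offset": [100,132,0],"gripper": 0.72},{"offset": [125,165,0],"gripper": 0.72}]' --squeeze 25

```text
invalid input
```

>>> drive_tool --series '[{"offset": [25,33,0],"gripper": 0.72},{"offset": [50,66,0],"gripper": 0.72},{"offset": [75,99,0],"gripper": 0.72},{"offset": [100,132,0],"gripper": 0.72},{"offset": [125,165,0],"gripper": 0.72}]'

```text
invalid input
```

>>> drive_tool --series '[{"offset": [25,31,-30],"gripper": 0.72},{"offset": [25,31,-70],"gripper": 0.72},{"offset": [25,31,-70],"gripper": 0.72}]'

```text
invalid input
```

>>> drive_tool --series '[{"offset": [25,33,0],"turn": [0,0,0],"gripper": 0.72},{"offset": [50,66,0],"turn": [0,0,0],"gripper": 0.72},{"offset": [75,99,0],"turn": [0,0,0],"gripper": 0.72},{"offset": [100,132,0],"turn": [0,0,0],"gripper": 0.72},{"offset": [125,165,0],"turn": [0,0,0],"gripper": 0.72}]' --squeeze 25

```text
clock: 1.37
eef_pos: [288.9, -384.9, 181.9]
eef_rot: [3.141, -0.0, 0.287]
ft_force: [1.1, -0.3, -0.7]
gripper_width: 0.727
grasp_force: 0.0
```

>>> drive_tool --series '[{"offset": [25,33,0],"turn": [0,0,0],"gripper": 0.72},{"offset": [50,66,0],"turn": [0,0,0],"gripper": 0.72},{"offset": [75,99,0],"turn": [0,0,0],"gripper": 0.72},{"offset": [100,132,0],"turn": [0,0,0],"gripper": 0.72},{"offset": [125,165,0],"turn": [0,0,0],"gripper": 0.72}]'

```text
clock: 1.78
eef_pos: [414.1, -219.6, 182.1]
eef_rot: [3.141, -0.001, 0.288]
ft_force: [0.9, -0.7, 0.4]
gripper_width: 0.719
grasp_force: 0.0
```

>>> drive_tool --series '[{"offset": [25,31,-30],"turn": [0,0,0.6],"gripper": 0.72},{"offset": [25,31,-65],"turn": [0,0,0.6],"gripper": 0.72},{"offset": [25,31,-100],"turn": [0,0,0.6],"gripper": 0.72},{"offset": [25,31,-130],"turn": [0,0,0.6],"gripper": 0.72},{"offset": [25,31,-150],"turn": [0,0,0.6],"gripper": 0.72}]'

```text
clock: 2.2
eef_pos: [436.8, -188.8, 29.2]
eef_rot: [-3.139, 0.002, 0.3]
ft_force: [0.2, 0.1, -0.1]
gripper_width: 0.72
grasp_force: 0.0
```

>>> drive_tool --series '[{"offset": [0,0,0],"turn": [0,0,0],"gripper": 0.72},{"offset": [0,0,0],"turn": [0,0,0],"gripper": 0},{"offset": [0,0,0],"turn": [0,0,0],"gripper": 0},{"offset": [0,0,0],"turn": [0,0,0],"gripper": 0},{"offset": [0,0,0],"turn": [0,0,0],"gripper": 0}]'

```text
clock: 2.62
eef_pos: [439.4, -191.3, 33.4]
eef_rot: [3.139, -0.002, 0.298]
ft_force: [-0.3, 0.9, 0.9]
gripper_width: 0.475
grasp_force: 0.0
```

>>> drive_tool --series '[{"offset": [0,0,0],"turn": [0,0,0],"gripper": 0}]'

```text
clock: 2.7
eef_pos: [439.0, -191.0, 33.1]
eef_rot: [3.139, -0.002, 0.298]
ft_force: [-0.7, -0.5, 0.1]
gripper_width: 0.399
grasp_force: 0.0
```

```bash
python3 - <<'E'
from h import *
im,d,c,P=locate()
save('top1',np.vstack([im[100:340,200:600],grab('wrist')[0][::2,::2][:, :320].repeat(1,0).copy() if 0 else im[100:101,200:600]]))
w=grab('wrist')[0];save('w1',w)
print(env.get_obs()['gripper_width'],env.get_obs()['grasp_force'])
E
```

```text
tin1 px [449. 297.] c [ 398.  -368.4] mean [ 393.6 -372.1] size [52. 48.] yaw 15.1 rgb [127 125 124]
tin1 px [516. 309.] c [ 354.7 -523.5] mean [ 354.1 -522.1] size [47. 98.] yaw -2.1 rgb [34 41 65]
tin1 px [437. 196.] c [ 614.1 -351.8] mean [ 613.1 -350.9] size [ 49. 110.] yaw -11.2 rgb [128 126 124]
tin1 px [493. 191.] c [ 631.7 -491.3] mean [ 630.6 -490. ] size [ 47. 103.] yaw -46.3 rgb [155  93 108]
brush px [280. 270.] c [448.   12.6] mean [447.8  12.4] size [39. 98.] yaw -24.1 rgb [125 123 120]
brush px [399. 340.] c [ 264.9 -281.4] mean [ 272.7 -278.4] size [96. 33.] yaw 28.6 rgb [49 83 51]
0.22893000019421259 0.0
```

View pics/w1.png

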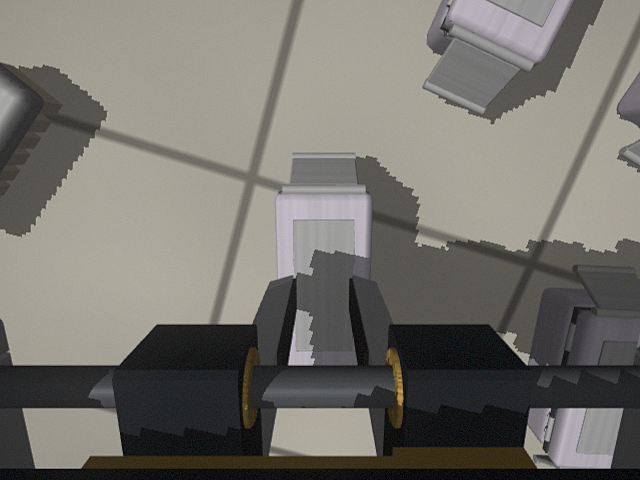

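The wrist view shows the silver tin at (325,250) under the jaws, with the fingertips near (285,285) and (360,285). The opening reading keeps falling, so I'll check the geometry using depth.

```bash
python3 - <<'E'
from h import *
o=env.get_obs();print(o['clock'],o['gripper_width'],o['grasp_force'],o['eef_pos'],o['ft_force'],env.tip_reach)
im,d,c=grab('wrist');P=cloud(d,c)
print('cam',np.linalg.inv(c['view'])[:3,3])
for r in (160,175,220,270,300,330,350,420):
    print(r,[(u,)+tuple(np.round(P[r,u]).astype(int)) for u in (265,285,300,325,345,360,380)])
o=env.get_obs();print(o['clock'],o['gripper_width'],o['grasp_force'])
im,d,c=grab('scene');save('s1',im)
E
```

```text
2.9 0.22893000019421259 0.0 [ 438.35359036 -190.53109779   32.19275135] [-0.20691933  0.45237212 -0.1782479 ] 14.0
cam [ 506.52743487 -169.28848288  235.06004992]
160 [(265, np.int64(489), np.int64(-140), np.int64(1)), (285, np.int64(492), np.int64(-151), np.int64(0)), (300, np.int64(496), np.int64(-160), np.int64(23)), (325, np.int64(500), np.int64(-173), np.int64(23)), (345, np.int64(503), np.int64(-183), np.int64(24)), (360, np.int64(505), np.int64(-193), np.int64(-1)), (380, np.int64(509), np.int64(-205), np.int64(-1))]
175 [(265, np.int64(480), np.int64(-142), np.int64(0)), (285, np.int64(484), np.int64(-153), np.int64(1)), (300, np.int64(489), np.int64(-163), np.int64(37)), (325, np.int64(493), np.int64(-175), np.int64(39)), (345, np.int64(496), np.int64(-185), np.int64(38)), (360, np.int64(497), np.int64(-196), np.int64(-1)), (380, np.int64(500), np.int64(-208), np.int64(-1))]
220 [(265, np.int64(454), np.int64(-149), np.int64(-1)), (285, np.int64(468), np.int64(-163), np.int64(50)), (300, np.int64(470), np.int64(-169), np.int64(50)), (325, np.int64(474), np.int64(-181), np.in
[... 1341 characters left out ...]
int64(443), np.int64(-177), np.int64(124)), (300, np.int64(404), np.int64(-189), np.int64(51)), (325, np.int64(407), np.int64(-202), np.int64(51)), (345, np.int64(410), np.int64(-212), np.int64(51)), (360, np.int64(450), np.int64(-199), np.int64(124)), (380, np.int64(472), np.int64(-192), np.int64(164))]
420 [(265, np.int64(453), np.int64(-174), np.int64(169)), (285, np.int64(320), np.int64(-200), np.int64(0)), (300, np.int64(323), np.int64(-210), np.int64(0)), (325, np.int64(328), np.int64(-227), np.int64(0)), (345, np.int64(332), np.int64(-240), np.int64(-1)), (360, np.int64(335), np.int64(-250), np.int64(0)), (380, np.int64(459), np.int64(-196), np.int64(168))]
2.95 0.1907165652663168 0.0
```

View pics/s1.png

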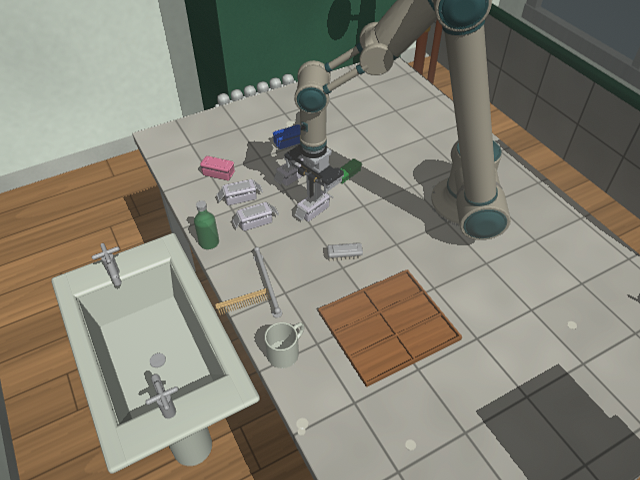

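```bash
python3 - <<'E'
from h import *
im,d,c=grab('wrist');P=cloud(d,c)
save('w2',np.hstack([cv2.resize(im[240:400,230:430],(400,320),interpolation=cv2.INTER_CUBIC)]))
for r in range(272,312,4):
    print(r,[tuple(np.round(P[r,u]).astype(int).tolist()) for u in (278,290,296,302,306,344,350,356,366)])
o=env.get_obs();print(o['clock'],o['gripper_width'],o['grasp_force'],o['eef_pos'])
E
```

```text
272 [(441, -166, 48), (443, -172, 50), (445, -175, 52), (445, -178, 51), (445, -180, 50), (451, -198, 50), (452, -200, 51), (453, -204, 50), (454, -208, 50)]
276 [(439, -167, 48), (441, -173, 49), (442, -175, 51), (445, -178, 56), (444, -180, 51), (451, -198, 55), (450, -201, 51), (451, -204, 50), (452, -209, 49)]
280 [(437, -167, 49), (443, -173, 62), (444, -176, 62), (445, -178, 63), (444, -180, 57), (450, -197, 61), (452, -200, 62), (452, -203, 61), (450, -210, 49)]
284 [(434, -168, 47), (443, -173, 67), (444, -176, 67), (445, -179, 67), (444, -181, 64), (451, -197, 68), (452, -199, 68), (453, -202, 68), (447, -211, 48)]
288 [(432, -169, 47), (443, -174, 72), (444, -176, 72), (445, -179, 73), (444, -181, 69), (451, -196, 74), (452, -199, 73), (452, -202, 73), (446, -211, 48)]
292 [(430, -169, 47), (444, -174, 79), (445, -176, 79), (445, -179, 77), (444, -181, 73), (451, -196, 78), (452, -199, 78), (452, -201, 78), (453, -206, 76)]
296 [(443, -170, 83), (444, -174, 81), (445, -177, 83), (445, -179, 82), (445, -181, 79), (450, -196, 82), (451, -199, 82), (452, -201, 83), (453, -205, 81)]
300 [(443, -170, 86), (444, -175, 86), (445, -177, 86), (445, -179, 86), (445, -181, 83), (450, -196, 86), (451, -198, 87), (452, -200, 86), (453, -204, 87)]
304 [(442, -170, 90), (444, -175, 91), (445, -177, 90), (444, -180, 87), (443, -182, 84), (451, -195, 92), (451, -198, 91), (452, -200, 92), (453, -204, 90)]
308 [(443, -171, 94), (444, -175, 95), (445, -178, 95), (444, -180, 91), (442, -182, 84), (450, -196, 94), (451, -198, 95), (452, -200, 95), (453, -204, 95)]
3.05 0.10462515769484128 0.0 [ 438.17325317 -190.39510682   31.84929346]
```

View pics/w2.png

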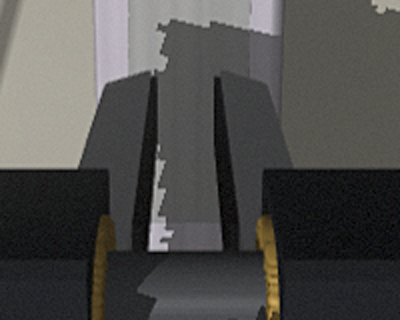

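Depth shows the fingers only from about z=55 upward, while the TCP reads z=32. I'll raise 50 mm, open, and measure where the tips really are.

>>> drive_tool --series '[{"offset": [0,0,25],"turn": [0,0,0],"gripper": 0.05},{"offset": [0,0,50],"turn": [0,0,0],"gripper": 0.05},{"offset": [0,0,50],"turn": [0,0,0],"gripper": 0.2},{"offset": [0,0,50],"turn": [0,0,0],"gripper": 0.2}]'

```text
clock: 3.38
eef_pos: [439.1, -190.9, 82.8]
eef_rot: [3.139, -0.002, 0.298]
ft_force: [-0.8, 0.5, -0.7]
gripper_width: 0.161
grasp_force: 0.0
```

```bash
python3 - <<'E'
from h import *
im,d,c=grab('wrist');P=cloud(d,c)
o=env.get_obs();e=o['eef_pos'];print(o['clock'],o['gripper_width'],o['ft_force'],e)
q=P[...,:2]-e[:2]
m=(np.linalg.norm(q,axis=-1)<40)&(P[...,2]>55)&(d>0)
m[310:]=False
v,u=np.where(m)
for r in range(v.min(),v.min()+30,3):
    uu=u[v==r]
    if len(uu):print(r,uu.min(),uu.max(),np.round(np.percentile(P[r,uu,2],[0,10,50])),im[r,uu].mean(0).round())
save('w3',im)
E
```

```text
3.4333 0.18159823505307007 [-0.3340547   0.08514168  0.85958702] [ 438.10852274 -190.3193506    81.71044945]
276 300 345 [107. 107. 107.] [67. 67. 68.]
279 290 355 [106. 108. 112.] [59. 59. 60.]
282 282 363 [110. 111. 116.] [62. 63. 63.]
285 280 365 [109. 116. 119.] [62. 62. 63.]
288 279 366 [109. 119. 123.] [62. 62. 62.]
291 278 367 [110. 123. 127.] [62. 61. 62.]
294 277 368 [110. 127. 130.] [60. 60. 61.]
297 276 369 [112. 130. 134.] [60. 60. 60.]
300 275 370 [111. 133. 137.] [60. 59. 60.]
303 274 371 [112. 137. 140.] [58. 58. 59.]
```

View pics/w3.png

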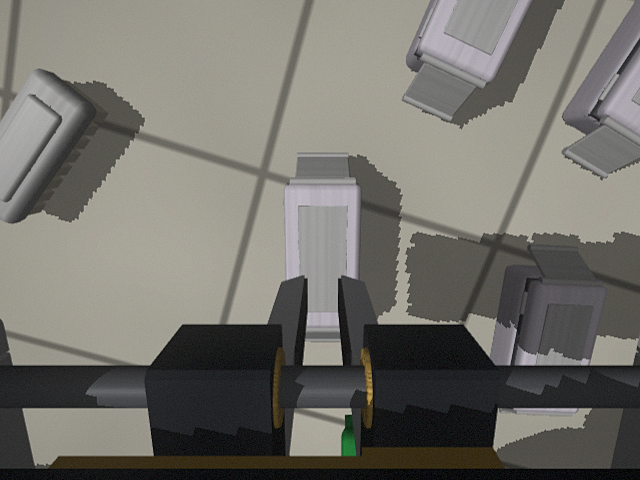

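The picture shows the tips at about (300,278) and (345,278). They measure z≈107 with the TCP reading 82, so they sit 25 mm above the reported TCP instead of 14 mm below. This fits the fingers closing freely above the lid. I'll use tips = reading + 25 mm, and take it slowly while watching the force.

>>> drive_tool --series '[{"offset": [0,0,0],"turn": [0,0,0],"gripper": 0.72},{"offset": [0,0,0],"turn": [0,0,0],"gripper": 0.72},{"offset": [0,0,0],"turn": [0,0,0],"gripper": 0.72},{"offset": [0,0,-20],"turn": [0,0,0],"gripper": 0.72},{"offset": [0,0,-40],"turn": [0,0,0],"gripper": 0.72}]'

```text
clock: 3.85
eef_pos: [439.1, -190.9, 41.7]
eef_rot: [3.14, -0.002, 0.298]
ft_force: [0.1, -0.3, -0.2]
gripper_width: 0.516
grasp_force: 0.0
```

>>> drive_tool --series '[{"offset": [0,0,-5],"turn": [0,0,0],"gripper": 0.72},{"offset": [0,0,-10],"turn": [0,0,0],"gripper": 0.72},{"offset": [0,0,-20],"turn": [0,0,0],"gripper": 0.72},{"offset": [0,0,-30],"turn": [0,0,0],"gripper": 0.72},{"offset": [0,0,-30],"turn": [0,0,0],"gripper": 0.72}]'

```text
clock: 4.27
eef_pos: [437.4, -189.9, 10.8]
eef_rot: [-3.14, 0.002, 0.298]
ft_force: [-0.6, 0.6, -0.1]
gripper_width: 0.721
grasp_force: 0.0
```

>>> drive_tool --series '[{"offset": [0,0,-6],"turn": [0,0,0],"gripper": 0.72},{"offset": [0,0,-12],"turn": [0,0,0],"gripper": 0.72},{"offset": [0,0,-18],"turn": [0,0,0],"gripper": 0.72},{"offset": [0,0,-18],"turn": [0,0,0],"gripper": 0.3},{"offset": [0,0,-18],"turn": [0,0,0],"gripper": 0.3}]'

```text
clock: 4.68
eef_pos: [438.0, -190.3, -6.4]
eef_rot: [-3.141, 0.0, 0.298]
ft_force: [0.4, -0.4, 0.8]
gripper_width: 0.61
grasp_force: 0.0
```

>>> drive_tool --series '[{"offset": [0,0,0],"turn": [0,0,0],"gripper": 0.3},{"offset": [0,0,0],"turn": [0,0,0],"gripper": 0.3},{"offset": [0,0,0],"turn": [0,0,0],"gripper": 0.3}]'

```text
clock: 4.93
eef_pos: [438.5, -190.6, -6.0]
eef_rot: [3.141, -0.0, 0.298]
ft_force: [0.2, 0.2, -1.6]
gripper_width: 0.506
grasp_force: 25.0
```

>>> drive_tool --series '[{"offset": [0,0,35],"turn": [0,0,0],"gripper": 0.3},{"offset": [0,0,60],"turn": [0,0,-7],"gripper": 0.3},{"offset": [25,36,60],"turn": [0,0,-14],"gripper": 0.3},{"offset": [50,70,60],"turn": [0,0,-21],"gripper": 0.3},{"offset": [75,105,60],"turn": [0,0,-27.7],"gripper": 0.3}]'

```text
clock: 5.35
eef_pos: [503.1, -100.5, 54.7]
eef_rot: [3.141, -0.002, -0.16]
ft_force: [0.1, -0.3, -1.7]
gripper_width: 0.512
grasp_force: 25.0
```

>>> drive_tool --series '[{"offset": [24,34,0],"turn": [0,0,0],"gripper": 0.3},{"offset": [48,70,0],"turn": [0,0,0],"gripper": 0.3},{"offset": [71,104,0],"turn": [0,0,0],"gripper": 0.3},{"offset": [71,104,-25],"turn": [0,0,0],"gripper": 0.3},{"offset": [71,104,-57],"turn": [0,0,0],"gripper": 0.3}]'

```text
clock: 5.77
eef_pos: [578.0, 5.4, -1.4]
eef_rot: [-3.141, -0.008, -0.148]
ft_force: [0.3, -0.0, -2.8]
gripper_width: 0.512
grasp_force: 25.0
```

>>> drive_tool --series '[{"offset": [0,0,0],"turn": [0,0,0],"gripper": 0.3},{"offset": [10,-2,0],"turn": [0,0,0],"gripper": 0.3},{"offset": [20,-4,0],"turn": [0,0,0],"gripper": 0.3},{"offset": [30,-5.5,0],"turn": [0,0,0],"gripper": 0.3},{"offset": [39,-7,0],"turn": [0,0,0],"gripper": 0.3}]'

```text
clock: 6.18
eef_pos: [614.6, -5.0, -1.7]
eef_rot: [3.142, -0.002, -0.153]
ft_force: [-3.0, 0.7, -2.2]
gripper_width: 0.509
grasp_force: 25.0
```

```bash
python3 - <<'E'
from h import *
im,d,c=grab('wrist');save('w4',im)
o=env.get_obs();print(o['eef_pos'],o['eef_rot'],o['ft_force'])
E
```

```text
[616.26623263  -5.27660438  -1.99588684] [-3.14157799 -0.00405626 -0.15345848] [ 0.95576749  0.60110336 -1.80632168]
```

View pics/w4.png

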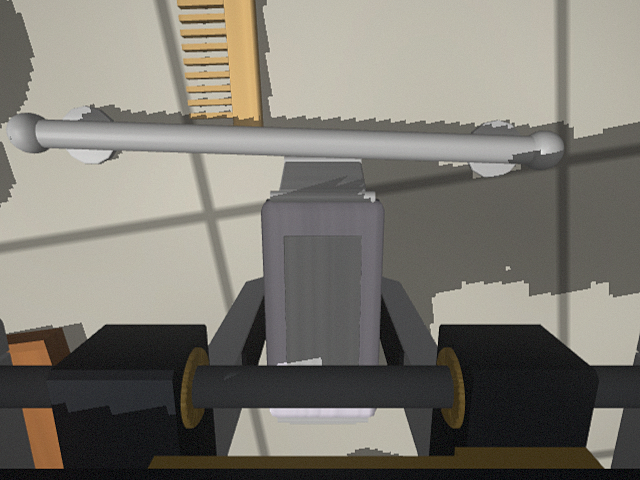

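The wrist view shows the open clip at (322,175) touching the bar, which runs (30,132) to (545,148). Yaw is about 1.8° short, so I'll correct it and push.

>>> drive_tool --series '[{"offset": [0,0,0],"turn": [0,0,-1.8],"gripper": 0.3},{"offset": [4,-0.7,0],"turn": [0,0,-1.8],"gripper": 0.3},{"offset": [8,-1.5,0],"turn": [0,0,-1.8],"gripper": 0.3},{"offset": [10,-1.9,0],"turn": [0,0,-1.8],"gripper": 0.3},{"offset": [10,-1.9,0],"turn": [0,0,-1.8],"gripper": 0.3}]'

```text
clock: 6.65
eef_pos: [622.3, -6.0, -3.2]
eef_rot: [3.141, 0.001, -0.183]
ft_force: [-2.2, -0.1, -1.6]
gripper_width: 0.512
grasp_force: 25.0
```

>>> drive_tool --series '[{"offset": [0.8,-0.1,0],"turn": [0,0,0],"gripper": 0.3},{"offset": [1.6,-0.3,0],"turn": [0,0,0],"gripper": 0.3},{"offset": [1.6,-0.3,0],"turn": [0,0,0],"gripper": 0.3}]'

```text
clock: 6.9
eef_pos: [623.5, -6.1, -3.3]
eef_rot: [3.141, 0.001, -0.183]
ft_force: [-2.1, -0.3, -2.0]
gripper_width: 0.508
grasp_force: 25.0
```

>>> drive_tool --series '[{"offset": [1.5,-0.3,0],"turn": [0,0,0],"gripper": 0.3},{"offset": [3,-0.6,0],"turn": [0,0,0],"gripper": 0.3},{"offset": [3,-0.6,0],"turn": [0,0,0],"gripper": 0.3}]'

```text
clock: 7.15
eef_pos: [626.4, -6.6, -3.2]
eef_rot: [3.142, 0.001, -0.184]
ft_force: [-3.8, 0.1, 0.5]
gripper_width: 0.511
grasp_force: 25.0
```

>>> drive_tool --series '[{"offset": [1,-0.2,0],"turn": [0,0,0],"gripper": 0.3},{"offset": [1,-0.2,0],"turn": [0,0,0],"gripper": 0.3}]'

```text
clock: 7.32
eef_pos: [626.4, -6.5, -3.3]
eef_rot: [3.142, 0.003, -0.184]
ft_force: [-5.8, 0.3, 1.1]
gripper_width: 0.51
grasp_force: 25.0
```

>>> drive_tool --series '[{"offset": [1,-0.2,0],"turn": [0,0,0],"gripper": 0.3},{"offset": [1,-0.2,0],"turn": [0,0,0],"gripper": 0.3}]'

```text
clock: 7.48
eef_pos: [626.4, -6.6, -3.5]
eef_rot: [3.141, 0.005, -0.184]
ft_force: [-7.6, 1.2, 1.5]
gripper_width: 0.508
grasp_force: 25.0
```

>>> drive_tool --series '[{"offset": [2,-0.4,0],"turn": [0,0,0],"gripper": 0.3},{"offset": [2,-0.4,0],"turn": [0,0,0],"gripper": 0.3}]'

```text
clock: 7.65
eef_pos: [626.3, -6.6, -3.7]
eef_rot: [3.141, 0.009, -0.183]
ft_force: [-9.8, 1.9, 4.3]
gripper_width: 0.509
grasp_force: 25.0
```

>>> drive_tool --series '[{"offset": [-20,4,0],"turn": [0,0,0],"gripper": 0.3},{"offset": [-50,12,20],"turn": [0,0,7],"gripper": 0.3},{"offset": [-60,16,55],"turn": [0,0,14],"gripper": 0.3},{"offset": [-60,16,55],"turn": [0,0,21],"gripper": 0.3},{"offset": [-60,16,55],"turn": [0,0,28],"gripper": 0.3}]'

```text
clock: 8.07
eef_pos: [574.3, 8.3, 54.9]
eef_rot: [3.138, -0.009, 0.312]
ft_force: [-0.2, 0.0, -1.4]
gripper_width: 0.505
grasp_force: 25.0
```

>>> drive_tool --series '[{"offset": [0,0,0],"turn": [0,0,7],"gripper": 0.3},{"offset": [0,0,0],"turn": [0,0,14],"gripper": 0.3},{"offset": [0,0,0],"turn": [0,0,21],"gripper": 0.3},{"offset": [0,0,0],"turn": [0,0,28],"gripper": 0.3},{"offset": [0,0,0],"turn": [0,0,35],"gripper": 0.3}]'

```text
clock: 8.48
eef_pos: [573.3, 8.1, 52.4]
eef_rot: [3.137, -0.002, 0.922]
ft_force: [-0.1, 0.7, -2.0]
gripper_width: 0.512
grasp_force: 25.0
```

>>> drive_tool --series '[{"offset": [0,0,0],"turn": [0,0,7],"gripper": 0.3},{"offset": [0,0,0],"turn": [0,0,14],"gripper": 0.3},{"offset": [0,0,0],"turn": [0,0,21],"gripper": 0.3},{"offset": [0,0,0],"turn": [0,0,28],"gripper": 0.3},{"offset": [0,0,0],"turn": [0,0,35],"gripper": 0.3}]'

```text
clock: 8.9
eef_pos: [573.3, 8.1, 52.4]
eef_rot: [3.137, 0.0, 1.533]
ft_force: [-0.1, -0.3, -2.3]
gripper_width: 0.509
grasp_force: 25.0
```

>>> drive_tool --series '[{"offset": [0,0,0],"turn": [0,0,7],"gripper": 0.3},{"offset": [0,0,0],"turn": [0,0,14],"gripper": 0.3},{"offset": [0,0,0],"turn": [0,0,21],"gripper": 0.3},{"offset": [0,0,0],"turn": [0,0,28],"gripper": 0.3},{"offset": [0,0,0],"turn": [0,0,35],"gripper": 0.3}]'

```text
clock: 9.32
eef_pos: [573.3, 8.1, 52.4]
eef_rot: [3.138, 0.003, 2.144]
ft_force: [-0.6, 0.1, -2.0]
gripper_width: 0.51
grasp_force: 25.0
```

>>> drive_tool --series '[{"offset": [0,0,0],"turn": [0,0,7],"gripper": 0.3},{"offset": [0,0,0],"turn": [0,0,14],"gripper": 0.3},{"offset": [0,0,0],"turn": [0,0,21],"gripper": 0.3},{"offset": [0,0,0],"turn": [0,0,28],"gripper": 0.3},{"offset": [0,0,0],"turn": [0,0,35],"gripper": 0.3}]'

```text
clock: 9.73
eef_pos: [573.4, 8.1, 52.4]
eef_rot: [3.14, 0.005, 2.755]
ft_force: [0.4, 0.3, -1.2]
gripper_width: 0.51
grasp_force: 25.0
```

>>> drive_tool --series '[{"offset": [0,0,0],"turn": [0,0,7],"gripper": 0.3},{"offset": [0,0,0],"turn": [0,0,12],"gripper": 0.3},{"offset": [0,0,0],"turn": [0,0,12],"gripper": 0.3}]'

```text
clock: 9.98
eef_pos: [573.1, 8.1, 52.4]
eef_rot: [3.141, 0.004, 2.959]
ft_force: [0.4, -0.3, -2.2]
gripper_width: 0.51
grasp_force: 25.0
```

>>> drive_tool --series '[{"offset": [0,0,-30],"turn": [0,0,0],"gripper": 0.3},{"offset": [0,0,-56],"turn": [0,0,0],"gripper": 0.3},{"offset": [12,-2.2,-56],"turn": [0,0,0],"gripper": 0.3},{"offset": [24,-4.5,-56],"turn": [0,0,0],"gripper": 0.3},{"offset": [36,-6.7,-56],"turn": [0,0,0],"gripper": 0.3}]'

```text
clock: 10.4
eef_pos: [608.7, 1.5, -4.4]
eef_rot: [3.141, 0.002, 2.956]
ft_force: [0.2, -0.2, -1.9]
gripper_width: 0.51
grasp_force: 2.5
```

>>> drive_tool --series '[{"offset": [4,-0.7,0],"turn": [0,0,0],"gripper": 0.3},{"offset": [8,-1.5,0],"turn": [0,0,0],"gripper": 0.3},{"offset": [12,-2.2,0],"turn": [0,0,0],"gripper": 0.3},{"offset": [16,-3,0],"turn": [0,0,0],"gripper": 0.3},{"offset": [16,-3,0],"turn": [0,0,0],"gripper": 0.3}]'

```text
clock: 10.82
eef_pos: [623.7, -1.4, -4.3]
eef_rot: [3.141, 0.001, 2.958]
ft_force: [0.2, 0.2, -2.4]
gripper_width: 0.508
grasp_force: 25.0
```

>>> drive_tool --series '[{"offset": [1.5,-0.3,0],"turn": [0,0,0],"gripper": 0.3},{"offset": [3,-0.5,0],"turn": [0,0,0],"gripper": 0.3},{"offset": [3,-0.5,0],"turn": [0,0,0],"gripper": 0.3}]'

```text
clock: 11.07
eef_pos: [626.2, -1.8, -4.2]
eef_rot: [3.142, 0.0, 2.958]
ft_force: [-1.3, 0.8, -2.3]
gripper_width: 0.509
grasp_force: 25.0
```

The grip slackened at 10.4 s and came back. I'll check how the tin sits in the jaws.

```bash
cat >> h.py <<'E'
def lid(zlo=44,zhi=130,R=75):
    im,d,c=grab('wrist');P=cloud(d,c);e=env.get_obs()['eef_pos']
    best=max(env.masks_of('wrist','tin1'),key=lambda r:(-np.linalg.norm(np.median(P[r['pixels']],0)[:2]-e[:2])))
    q=P[best['pixels']&(d>0)];top=np.percentile(q[:,2],85);t=q[abs(q[:,2]-top)<4]
    A=np.c_[t[:,:2]-e[:2],np.ones(len(t))];s=np.linalg.lstsq(A,t[:,2],rcond=None)[0]
    r=cv2.minAreaRect(t[:,:2].astype(np.float32))
    print('lid z',s[2].round(1),'slope',np.degrees(s[:2]).round(1),'rect',np.round(r[0],1),np.round(r[1],1),round(r[2],1),'eef',e.round(1),'clipmax z<40',np.round(q[q[:,2]<42].min(0),1) if (q[:,2]<42).any() else None)
    return im,d,P,q
E
python3 - <<'E'
from h import *
im,d,P,q=lid();save('w5',im)
E
```

```text
lid z 54.3 slope [ 0.9 -0.2] rect [ 6.242e+02 -6.000e-01] [ 47.7 103. ] 79.3 eef [626.1  -1.8  -4.2] clipmax z<40 [569.8 -41.8  -1.4]
```

View pics/w5.png

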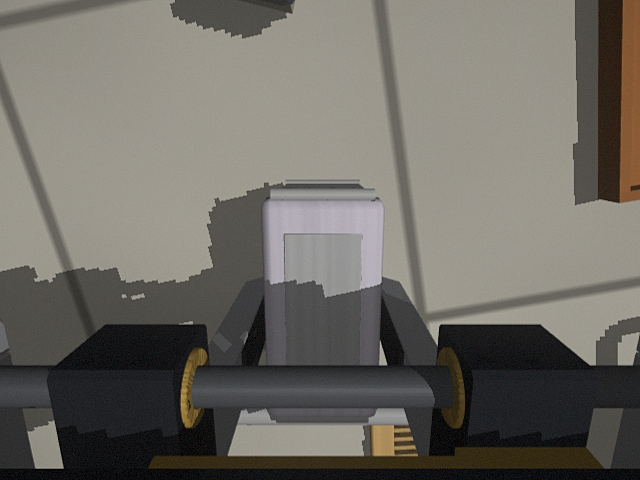

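The picture shows the tin level in the jaws with the first clip flat at (322,185). The bar is hidden behind the gripper. I'll keep pushing.

>>> drive_tool --series '[{"offset": [1.5,-0.3,0],"turn": [0,0,0],"gripper": 0.3},{"offset": [3,-0.5,0],"turn": [0,0,0],"gripper": 0.3},{"offset": [3,-0.5,0],"turn": [0,0,0],"gripper": 0.3}]'

```text
clock: 11.42
eef_pos: [629.1, -2.3, -4.1]
eef_rot: [3.141, 0.0, 2.958]
ft_force: [-1.6, 0.4, -1.5]
gripper_width: 0.51
grasp_force: 25.0
```

>>> drive_tool --series '[{"offset": [1.5,-0.3,0],"turn": [0,0,0],"gripper": 0.3},{"offset": [3,-0.5,0],"turn": [0,0,0],"gripper": 0.3},{"offset": [3,-0.5,0],"turn": [0,0,0],"gripper": 0.3}]'

```text
clock: 11.67
eef_pos: [632.0, -2.8, -4.1]
eef_rot: [3.142, -0.0, 2.958]
ft_force: [-3.1, 1.0, -1.5]
gripper_width: 0.507
grasp_force: 25.0
```

>>> drive_tool --series '[{"offset": [1.5,-0.3,0],"turn": [0,0,0],"gripper": 0.3},{"offset": [3,-0.5,0],"turn": [0,0,0],"gripper": 0.3},{"offset": [3,-0.5,0],"turn": [0,0,0],"gripper": 0.3}]'

```text
clock: 11.92
eef_pos: [631.9, -2.7, -4.6]
eef_rot: [-3.141, -0.006, 2.958]
ft_force: [-7.7, 0.7, 1.2]
gripper_width: 0.513
grasp_force: 25.0
```

>>> drive_tool --series '[{"offset": [1,-0.2,0],"turn": [0,0,0],"gripper": 0.3},{"offset": [2,-0.4,0],"turn": [0,0,0],"gripper": 0.3},{"offset": [2,-0.4,0],"turn": [0,0,0],"gripper": 0.3}]'

```text
clock: 12.17
eef_pos: [631.8, -2.7, -4.9]
eef_rot: [-3.141, -0.01, 2.958]
ft_force: [-10.5, 2.1, 4.3]
gripper_width: 0.508
grasp_force: 25.0
```

>>> drive_tool --series '[{"offset": [-20,4,0],"turn": [0,0,0],"gripper": 0.3},{"offset": [-45,12,25],"turn": [0,0,0],"gripper": 0.3},{"offset": [-70,40,25],"turn": [0,0,0],"gripper": 0.3},{"offset": [-95,65,25],"turn": [0,0,0],"gripper": 0.3},{"offset": [-116,88,25],"turn": [0,0,0],"gripper": 0.3}]'

```text
clock: 12.58
eef_pos: [521.4, 85.1, 21.6]
eef_rot: [3.14, 0.004, 2.957]
ft_force: [-0.7, -0.6, -2.2]
gripper_width: 0.508
grasp_force: 25.0
```

>>> drive_tool --series '[{"offset": [0,0,-12],"turn": [0,0,0],"gripper": 0.3},{"offset": [0,0,-24],"turn": [0,0,0],"gripper": 0.3},{"offset": [0,0,-24],"turn": [0,0,0],"gripper": 0.3}]'

```text
clock: 12.83
eef_pos: [521.0, 84.8, -4.1]
eef_rot: [3.142, 0.001, 2.959]
ft_force: [-0.4, -0.6, -2.2]
gripper_width: 0.509
grasp_force: 25.0
```

>>> drive_tool --series '[{"offset": [0,0,-1.2],"turn": [0,0,0],"gripper": 0.3},{"offset": [0,0,-2.4],"turn": [0,0,0],"gripper": 0.3},{"offset": [0,0,-2.4],"turn": [0,0,0],"gripper": 0.65},{"offset": [0,0,-2.4],"turn": [0,0,0],"gripper": 0.65},{"offset": [0,0,-2.4],"turn": [0,0,0],"gripper": 0.65}]'

```text
clock: 13.25
eef_pos: [521.9, 84.1, -5.0]
eef_rot: [3.141, 0.002, 2.958]
ft_force: [0.6, -0.2, 0.4]
gripper_width: 0.644
grasp_force: 0.0
```

>>> drive_tool --series '[{"offset": [0,0,25],"turn": [0,0,0],"gripper": 0.65},{"offset": [0,0,60],"turn": [0,0,0],"gripper": 0.72},{"offset": [0,0,95],"turn": [0,0,0],"gripper": 0.72},{"offset": [-15,-35,95],"turn": [0,0,0],"gripper": 0.72},{"offset": [-20,-70,95],"turn": [0,0,0],"gripper": 0.72}]'

```text
clock: 13.67
eef_pos: [502.0, 14.7, 92.3]
eef_rot: [3.141, 0.005, 2.962]
ft_force: [0.2, -0.2, -0.9]
gripper_width: 0.718
grasp_force: 0.0
```

```bash
python3 - <<'E'
from h import *
im,d,c,P=locate()
w,_,_=grab('wrist');save('w6',w)
E
```

```text
tin1 px [382. 198.] c [ 615.8 -233.1] mean [ 615.9 -232.6] size [ 48. 109.] yaw -5.6 rgb [133 131 129]
tin1 px [516. 310.] c [ 354.6 -524.1] mean [ 354.3 -522.6] size [ 49. 103.] yaw -2.3 rgb [ 47  66 124]
tin1 px [436. 198.] c [ 614.2 -352.3] mean [ 612.9 -351.1] size [ 49. 109.] yaw -11.0 rgb [131 130 127]
tin1 px [248. 253.] c [485.9  91.2] mean [484.4  89.9] size [48. 33.] yaw 80.9 rgb [137 134 135]
tin1 px [493. 189.] c [ 631.9 -491.3] mean [ 630.6 -489.9] size [ 47. 104.] yaw -46.0 rgb [162  97 113]
tin1 px [442. 276.] c [ 424.3 -361.6] mean [ 423.9 -360.3] size [107.  48.] yaw 14.4 rgb [127 126 124]
brush px [408. 351.] c [ 261.7 -281.3] mean [ 262.  -280.7] size [99. 40.] yaw 17.6 rgb [50 77 53]
brush px [286. 266.] c [445.1  -3.9] mean [453.5  -3.5] size [19. 71.] yaw -11.0 rgb [106 105 102]
```

View pics/w6.png

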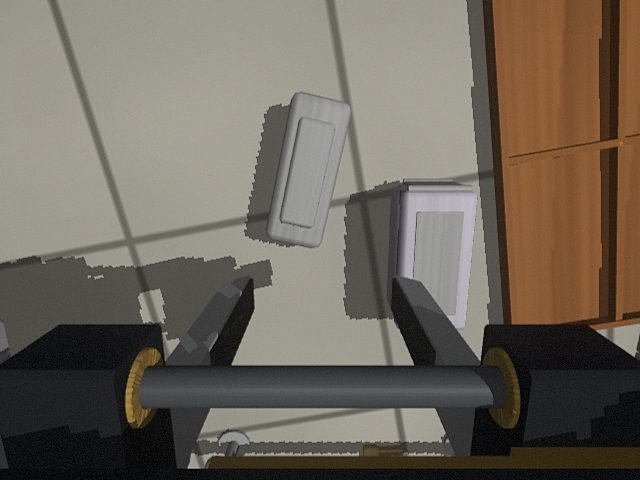

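The picture shows the packed-side clip of the staged tin flat at (437,185) and the brush at (308,170) untouched. Next is the tin at (615,-232), yaw -5.6°.

>>> drive_tool --series '[{"offset": [17,-36,0],"turn": [0,0,4.8],"gripper": 0.72},{"offset": [34,-72,0],"turn": [0,0,4.8],"gripper": 0.72},{"offset": [51,-108,0],"turn": [0,0,4.8],"gripper": 0.72},{"offset": [68,-144,0],"turn": [0,0,4.8],"gripper": 0.72},{"offset": [85,-180,0],"turn": [0,0,4.8],"gripper": 0.72}]'

```text
clock: 14.28
eef_pos: [587.3, -165.9, 89.1]
eef_rot: [3.141, 0.0, 3.043]
ft_force: [0.4, -0.4, -0.0]
gripper_width: 0.721
grasp_force: 0.0
```

>>> drive_tool --series '[{"offset": [14,-34,0],"turn": [0,0,0],"gripper": 0.72},{"offset": [28,-67,-10],"turn": [0,0,0],"gripper": 0.72},{"offset": [28,-67,-30],"turn": [0,0,0],"gripper": 0.72},{"offset": [28,-67,-50],"turn": [0,0,0],"gripper": 0.72},{"offset": [28,-67,-50],"turn": [0,0,0],"gripper": 0.72}]'

```text
clock: 14.7
eef_pos: [611.8, -230.7, 34.5]
eef_rot: [3.138, -0.008, 3.042]
ft_force: [-0.7, 0.4, -0.5]
gripper_width: 0.718
grasp_force: 0.0
```

>>> drive_tool --series '[{"offset": [1,-1,-8],"turn": [0,0,0],"gripper": 0.72},{"offset": [1,-1,-20],"turn": [0,0,0],"gripper": 0.72},{"offset": [1,-1,-32],"turn": [0,0,0],"gripper": 0.72},{"offset": [1,-1,-41],"turn": [0,0,0],"gripper": 0.72},{"offset": [1,-1,-41],"turn": [0,0,0],"gripper": 0.72}]'

```text
clock: 15.12
eef_pos: [613.5, -232.4, -3.8]
eef_rot: [3.14, -0.004, 3.042]
ft_force: [0.9, 0.5, 0.2]
gripper_width: 0.721
grasp_force: 0.0
```

>>> drive_tool --series '[{"offset": [0,0,0],"turn": [0,0,0],"gripper": 0.3},{"offset": [0,0,0],"turn": [0,0,0],"gripper": 0.3},{"offset": [0,0,0],"turn": [0,0,0],"gripper": 0.3},{"offset": [0,0,0],"turn": [0,0,0],"gripper": 0.3},{"offset": [0,0,0],"turn": [0,0,0],"gripper": 0.3}]'

```text
clock: 15.53
eef_pos: [615.5, -233.9, -0.8]
eef_rot: [-3.141, 0.001, 3.042]
ft_force: [0.6, 0.7, 1.0]
gripper_width: 0.511
grasp_force: 25.0
```

>>> drive_tool --series '[{"offset": [0,0,30],"turn": [0,0,0],"gripper": 0.3},{"offset": [-5,35,30],"turn": [0,0,-2],"gripper": 0.3},{"offset": [-10,75,30],"turn": [0,0,-4.9],"gripper": 0.3},{"offset": [-15,115,30],"turn": [0,0,-4.9],"gripper": 0.3},{"offset": [-20,155,30],"turn": [0,0,-4.9],"gripper": 0.3}]'

```text
clock: 15.95
eef_pos: [594.3, -77.4, 28.5]
eef_rot: [3.141, -0.0, 2.955]
ft_force: [1.3, 0.4, -1.8]
gripper_width: 0.511
grasp_force: 25.0
```

>>> drive_tool --series '[{"offset": [-5,40,0],"turn": [0,0,0],"gripper": 0.3},{"offset": [-11,80,0],"turn": [0,0,0],"gripper": 0.3},{"offset": [-13,95,-10],"turn": [0,0,0],"gripper": 0.3},{"offset": [-13,95,-27],"turn": [0,0,0],"gripper": 0.3},{"offset": [-13,95,-27],"turn": [0,0,0],"gripper": 0.3}]'

```text
clock: 16.37
eef_pos: [580.3, 18.2, -0.3]
eef_rot: [3.141, -0.003, 2.959]
ft_force: [0.4, 0.2, -1.2]
gripper_width: 0.509
grasp_force: 25.0
```

>>> drive_tool --series '[{"offset": [0,0,0],"turn": [0,0,0],"gripper": 0.3}]'

```text
clock: 16.45
eef_pos: [581.3, 16.5, 1.0]
eef_rot: [-3.141, -0.002, 2.957]
ft_force: [-0.5, -0.1, -0.9]
gripper_width: 0.51
grasp_force: 25.0
```

>>> drive_tool --series '[{"offset": [10,-1.9,1.2],"turn": [0,0,0],"gripper": 0.3},{"offset": [19,-3.5,1.2],"turn": [0,0,0],"gripper": 0.3},{"offset": [27,-5,1.2],"turn": [0,0,0],"gripper": 0.3},{"offset": [34,-6.3,1.2],"turn": [0,0,0],"gripper": 0.3},{"offset": [41,-7.6,1.2],"turn": [0,0,0],"gripper": 0.3}]'

```text
clock: 16.87
eef_pos: [623.0, 8.1, 2.4]
eef_rot: [3.142, -0.002, 2.955]
ft_force: [-4.1, 1.1, -1.7]
gripper_width: 0.509
grasp_force: 25.0
```

>>> drive_tool --series '[{"offset": [2,-0.4,0],"turn": [0,0,0],"gripper": 0.3},{"offset": [4,-0.7,0],"turn": [0,0,0],"gripper": 0.3},{"offset": [6,-1.1,0],"turn": [0,0,0],"gripper": 0.3},{"offset": [6,-1.1,0],"turn": [0,0,0],"gripper": 0.3}]'

```text
clock: 17.2
eef_pos: [628.6, 7.6, 2.3]
eef_rot: [-3.141, -0.001, 2.956]
ft_force: [-2.0, -0.2, -3.4]
gripper_width: 0.51
grasp_force: 25.0
```

>>> drive_tool --series '[{"offset": [1.5,-0.3,0],"turn": [0,0,0],"gripper": 0.3},{"offset": [3,-0.5,0],"turn": [0,0,0],"gripper": 0.3},{"offset": [3,-0.5,0],"turn": [0,0,0],"gripper": 0.3}]'

```text
clock: 17.45
eef_pos: [629.3, 7.5, 2.3]
eef_rot: [-3.141, -0.005, 2.956]
ft_force: [-6.0, -0.0, -0.5]
gripper_width: 0.505
grasp_force: 25.0
```

>>> drive_tool --series '[{"offset": [2,-0.4,0],"turn": [0,0,0],"gripper": 0.3},{"offset": [4,-0.7,0],"turn": [0,0,0],"gripper": 0.3},{"offset": [4,-0.7,0],"turn": [0,0,0],"gripper": 0.3}]'

```text
clock: 17.7
eef_pos: [629.3, 7.6, 1.9]
eef_rot: [-3.141, -0.013, 2.956]
ft_force: [-11.9, 2.5, 3.9]
gripper_width: 0.512
grasp_force: 25.0
```

>>> drive_tool --series '[{"offset": [-20,4,0],"turn": [0,0,0],"gripper": 0.3},{"offset": [-50,9,20],"turn": [0,0,-7],"gripper": 0.3},{"offset": [-65,8,55],"turn": [0,0,-14],"gripper": 0.3},{"offset": [-65,8,55],"turn": [0,0,-21],"gripper": 0.3},{"offset": [-65,8,55],"turn": [0,0,-28],"gripper": 0.3}]'

```text
clock: 18.12
eef_pos: [573.6, 14.4, 60.8]
eef_rot: [3.137, 0.007, 2.462]
ft_force: [1.1, 0.8, -2.6]
gripper_width: 0.504
grasp_force: 25.0
```

>>> drive_tool --series '[{"offset": [0,0,0],"turn": [0,0,-7],"gripper": 0.3},{"offset": [0,0,0],"turn": [0,0,-14],"gripper": 0.3},{"offset": [0,0,0],"turn": [0,0,-21],"gripper": 0.3},{"offset": [0,0,0],"turn": [0,0,-28],"gripper": 0.3},{"offset": [0,0,0],"turn": [0,0,-35],"gripper": 0.3}]'

```text
clock: 18.53
eef_pos: [572.9, 14.4, 58.4]
eef_rot: [3.137, 0.001, 1.851]
ft_force: [-0.3, 0.3, -1.2]
gripper_width: 0.506
grasp_force: 25.0
```

>>> drive_tool --series '[{"offset": [0,0,0],"turn": [0,0,-7],"gripper": 0.3},{"offset": [0,0,0],"turn": [0,0,-14],"gripper": 0.3},{"offset": [0,0,0],"turn": [0,0,-21],"gripper": 0.3},{"offset": [0,0,0],"turn": [0,0,-28],"gripper": 0.3},{"offset": [0,0,0],"turn": [0,0,-35],"gripper": 0.3}]'

```text
clock: 18.95
eef_pos: [572.8, 14.4, 58.3]
eef_rot: [3.137, -0.001, 1.24]
ft_force: [0.1, -0.7, -1.6]
gripper_width: 0.509
grasp_force: 25.0
```

>>> drive_tool --series '[{"offset": [0,0,0],"turn": [0,0,-7],"gripper": 0.3},{"offset": [0,0,0],"turn": [0,0,-14],"gripper": 0.3},{"offset": [0,0,0],"turn": [0,0,-21],"gripper": 0.3},{"offset": [0,0,0],"turn": [0,0,-28],"gripper": 0.3},{"offset": [0,0,0],"turn": [0,0,-35],"gripper": 0.3}]'

```text
clock: 19.37
eef_pos: [572.8, 14.4, 58.3]
eef_rot: [3.139, -0.003, 0.629]
ft_force: [0.7, -0.7, -1.6]
gripper_width: 0.507
grasp_force: 25.0
```

>>> drive_tool --series '[{"offset": [0,0,0],"turn": [0,0,-7],"gripper": 0.3},{"offset": [0,0,0],"turn": [0,0,-14],"gripper": 0.3},{"offset": [0,0,0],"turn": [0,0,-21],"gripper": 0.3},{"offset": [0,0,0],"turn": [0,0,-28],"gripper": 0.3},{"offset": [0,0,0],"turn": [0,0,-35],"gripper": 0.3}]'

```text
clock: 19.78
eef_pos: [572.9, 14.4, 58.3]
eef_rot: [3.141, -0.004, 0.018]
ft_force: [0.1, -0.5, -1.9]
gripper_width: 0.509
grasp_force: 25.0
```

>>> drive_tool --series '[{"offset": [0,0,0],"turn": [0,0,-7],"gripper": 0.3},{"offset": [0,0,0],"turn": [0,0,-12],"gripper": 0.3},{"offset": [0,0,0],"turn": [0,0,-12],"gripper": 0.3}]'

```text
clock: 20.03
eef_pos: [572.7, 14.4, 58.3]
eef_rot: [-3.141, -0.004, -0.187]
ft_force: [0.0, -0.0, -1.3]
gripper_width: 0.511
grasp_force: 25.0
```

>>> drive_tool --series '[{"offset": [0,0,-30],"turn": [0,0,0],"gripper": 0.3},{"offset": [0,0,-56],"turn": [0,0,0],"gripper": 0.3},{"offset": [12,-2.2,-56],"turn": [0,0,0],"gripper": 0.3},{"offset": [24,-4.5,-56],"turn": [0,0,0],"gripper": 0.3},{"offset": [36,-6.7,-56],"turn": [0,0,0],"gripper": 0.3}]'

```text
clock: 20.45
eef_pos: [608.4, 7.7, 1.6]
eef_rot: [-3.141, -0.002, -0.182]
ft_force: [-0.2, -0.0, -1.6]
gripper_width: 0.51
grasp_force: 25.0
```

>>> drive_tool --series '[{"offset": [4,-0.7,0],"turn": [0,0,0],"gripper": 0.3},{"offset": [8,-1.5,0],"turn": [0,0,0],"gripper": 0.3},{"offset": [12,-2.2,0],"turn": [0,0,0],"gripper": 0.3},{"offset": [16,-3,0],"turn": [0,0,0],"gripper": 0.3},{"offset": [16,-3,0],"turn": [0,0,0],"gripper": 0.3}]'

```text
clock: 20.87
eef_pos: [623.5, 4.7, 1.5]
eef_rot: [3.142, -0.001, -0.185]
ft_force: [0.3, -0.8, -3.4]
gripper_width: 0.51
grasp_force: 25.0
```

>>> drive_tool --series '[{"offset": [1.5,-0.3,0],"turn": [0,0,0],"gripper": 0.3},{"offset": [3,-0.5,0],"turn": [0,0,0],"gripper": 0.3},{"offset": [3,-0.5,0],"turn": [0,0,0],"gripper": 0.3}]'

```text
clock: 21.12
eef_pos: [625.8, 4.3, 1.6]
eef_rot: [3.141, 0.0, -0.185]
ft_force: [-2.0, 0.1, -2.5]
gripper_width: 0.509
grasp_force: 25.0
```

>>> drive_tool --series '[{"offset": [1.5,-0.3,0],"turn": [0,0,0],"gripper": 0.3},{"offset": [3,-0.5,0],"turn": [0,0,0],"gripper": 0.3},{"offset": [3,-0.5,0],"turn": [0,0,0],"gripper": 0.3}]'

```text
clock: 21.37
eef_pos: [629.3, 3.7, 1.8]
eef_rot: [3.142, -0.0, -0.185]
ft_force: [-3.1, 1.1, -1.0]
gripper_width: 0.51
grasp_force: 25.0
```

>>> drive_tool --series '[{"offset": [1.5,-0.3,0],"turn": [0,0,0],"gripper": 0.3},{"offset": [3,-0.5,0],"turn": [0,0,0],"gripper": 0.3},{"offset": [3,-0.5,0],"turn": [0,0,0],"gripper": 0.3}]'

```text
clock: 21.62
eef_pos: [632.1, 3.2, 1.7]
eef_rot: [3.142, 0.0, -0.185]
ft_force: [-3.3, 0.0, -0.0]
gripper_width: 0.509
grasp_force: 25.0
```

>>> drive_tool --series '[{"offset": [1.5,-0.3,0],"turn": [0,0,0],"gripper": 0.3},{"offset": [3,-0.5,0],"turn": [0,0,0],"gripper": 0.3},{"offset": [3,-0.5,0],"turn": [0,0,0],"gripper": 0.3}]'

```text
clock: 21.87
eef_pos: [632.0, 3.3, 1.2]
eef_rot: [3.141, 0.006, -0.185]
ft_force: [-7.6, 1.0, 2.4]
gripper_width: 0.509
grasp_force: 25.0
```

>>> drive_tool --series '[{"offset": [1,-0.2,0],"turn": [0,0,0],"gripper": 0.3},{"offset": [2,-0.4,0],"turn": [0,0,0],"gripper": 0.3},{"offset": [2,-0.4,0],"turn": [0,0,0],"gripper": 0.3}]'

```text
clock: 22.12
eef_pos: [632.0, 3.2, 1.0]
eef_rot: [3.141, 0.01, -0.185]
ft_force: [-10.2, 1.3, 3.8]
gripper_width: 0.511
grasp_force: 25.0
```

>>> drive_tool --series '[{"offset": [-20,4,0],"turn": [0,0,0],"gripper": 0.3},{"offset": [-45,-10,20],"turn": [0,0,0],"gripper": 0.3},{"offset": [-65,-40,20],"turn": [0,0,0],"gripper": 0.3},{"offset": [-82,-72,20],"turn": [0,0,0],"gripper": 0.3},{"offset": [-91,-97,15],"turn": [0,0,0],"gripper": 0.3}]'

```text
clock: 22.53
eef_pos: [546.6, -96.7, 18.2]
eef_rot: [3.14, -0.005, -0.184]
ft_force: [0.6, 0.5, -1.2]
gripper_width: 0.508
grasp_force: 25.0
```

>>> drive_tool --series '[{"offset": [0,0,-10],"turn": [0,0,0],"gripper": 0.3},{"offset": [0,0,-15],"turn": [0,0,0],"gripper": 0.3},{"offset": [0,0,-15],"turn": [0,0,0],"gripper": 0.3}]'

```text
clock: 22.78
eef_pos: [546.3, -94.5, 0.6]
eef_rot: [-3.141, 0.0, -0.186]
ft_force: [-0.1, -0.2, -0.9]
gripper_width: 0.507
grasp_force: 25.0
```

>>> drive_tool --series '[{"offset": [0,0,-1.4],"turn": [0,0,0],"gripper": 0.3},{"offset": [0,0,-1.4],"turn": [0,0,0],"gripper": 0.65},{"offset": [0,0,-1.4],"turn": [0,0,0],"gripper": 0.65},{"offset": [0,0,-1.4],"turn": [0,0,0],"gripper": 0.65},{"offset": [0,0,15],"turn": [0,0,0],"gripper": 0.68}]'

```text
clock: 23.2
eef_pos: [544.2, -93.5, 14.7]
eef_rot: [-3.141, 0.005, -0.184]
ft_force: [-0.5, 0.6, -0.3]
gripper_width: 0.669
grasp_force: 0.0
```

>>> drive_tool --series '[{"offset": [0,0,35],"turn": [0,0,0],"gripper": 0.68},{"offset": [0,0,70],"turn": [0,0,0],"gripper": 0.72},{"offset": [5,-35,75],"turn": [0,0,0],"gripper": 0.72},{"offset": [15,-73,75],"turn": [0,0,0],"gripper": 0.72},{"offset": [25,-112,75],"turn": [0,0,0],"gripper": 0.72}]'

```text
clock: 23.62
eef_pos: [572.4, -207.1, 93.9]
eef_rot: [3.141, -0.004, -0.183]
ft_force: [0.3, 1.0, 0.4]
gripper_width: 0.716
grasp_force: 0.0
```

```bash
python3 - <<'E'
from h import *
locate()
E
```

```text
tin1 px [514. 309.] c [ 354.6 -524.1] mean [ 354.5 -522.7] size [ 48. 103.] yaw -3.0 rgb [37 45 71]
tin1 px [251. 236.] c [520.5  84.8] mean [519.5  84.4] size [ 48. 103.] yaw -10.8 rgb [143 140 138]
tin1 px [443. 284.] c [ 424.1 -361.9] mean [ 418.6 -364.5] size [106.  49.] yaw 14.5 rgb [136 135 132]
tin1 px [323. 223.] c [545.6 -88.9] mean [552.6 -87. ] size [ 38. 101.] yaw -11.7 rgb [141 139 137]
tin1 px [492. 189.] c [ 632.  -491.3] mean [ 630.4 -489.6] size [ 47. 103.] yaw -45.9 rgb [92 60 66]
brush px [410. 352.] c [ 261.7 -281.8] mean [ 260.2 -282.2] size [98. 40.] yaw 17.6 rgb [42 64 42]
brush px [281. 269.] c [448.3  12.8] mean [447.3  12.8] size [39. 97.] yaw -24.0 rgb [137 135 131]
```

>>> drive_tool --series '[{"offset": [11,-37,0],"turn": [0,0,-0.5],"gripper": 0.72},{"offset": [22,-74,0],"turn": [0,0,-0.5],"gripper": 0.72},{"offset": [33,-110,0],"turn": [0,0,-0.5],"gripper": 0.72},{"offset": [42,-145,-10],"turn": [0,0,-0.5],"gripper": 0.72},{"offset": [42,-145,-30],"turn": [0,0,-0.5],"gripper": 0.72}]'

```text
clock: 24.18
eef_pos: [616.8, -358.7, 63.7]
eef_rot: [3.135, -0.009, -0.196]
ft_force: [1.4, -0.3, 1.0]
gripper_width: 0.717
grasp_force: 0.0
```

>>> drive_tool --series '[{"offset": [0,0,-10],"turn": [0,0,0],"gripper": 0.72},{"offset": [0,0,-20],"turn": [0,0,0],"gripper": 0.72},{"offset": [0,0,-20],"turn": [0,0,0],"gripper": 0.72}]'

```text
clock: 24.43
eef_pos: [611.2, -348.3, 39.0]
eef_rot: [-3.139, 0.005, -0.193]
ft_force: [-0.5, 0.6, -0.9]
gripper_width: 0.726
grasp_force: 0.0
```

```bash
python3 - <<'E'
from h import *
lid()
E
```

```text
lid z 50.0 slope [-0.2  0. ] rect [ 615.7 -353.2] [ 47.6 102.5] 79.1 eef [ 612.  -348.9   40.5] clipmax z<40 [ 535.7 -382.7   -0.6]
```

>>> drive_tool --series '[{"offset": [1.5,-2,-6],"turn": [0,0,0],"gripper": 0.72},{"offset": [1.5,-2,-16],"turn": [0,0,0],"gripper": 0.72},{"offset": [1.5,-2,-28],"turn": [0,0,0],"gripper": 0.72},{"offset": [1.5,-2,-40],"turn": [0,0,0],"gripper": 0.72},{"offset": [1.5,-2,-44],"turn": [0,0,0],"gripper": 0.72}]'

```text
clock: 24.95
eef_pos: [612.9, -352.4, -5.4]
eef_rot: [-3.14, 0.004, -0.194]
ft_force: [-0.1, -0.0, 0.3]
gripper_width: 0.721
grasp_force: 0.0
```

>>> drive_tool --series '[{"offset": [0,0,0],"turn": [0,0,0],"gripper": 0.72},{"offset": [0,0,0],"turn": [0,0,0],"gripper": 0.3},{"offset": [0,0,0],"turn": [0,0,0],"gripper": 0.3},{"offset": [0,0,0],"turn": [0,0,0],"gripper": 0.3},{"offset": [0,0,0],"turn": [0,0,0],"gripper": 0.3}]'

```text
clock: 25.37
eef_pos: [614.9, -353.9, -1.7]
eef_rot: [3.141, -0.001, -0.194]
ft_force: [-0.4, 0.3, 0.9]
gripper_width: 0.512
grasp_force: 25.0
```

>>> drive_tool --series '[{"offset": [0,0,0],"turn": [0,0,0],"gripper": 0.3}]'

```text
clock: 25.45
eef_pos: [615.0, -353.9, -1.7]
eef_rot: [3.141, -0.001, -0.194]
ft_force: [1.2, -0.2, 1.0]
gripper_width: 0.505
grasp_force: 25.0
```

>>> drive_tool --series '[{"offset": [0,0,38],"turn": [0,0,0.5],"gripper": 0.3},{"offset": [-2,25,65],"turn": [0,0,0.5],"gripper": 0.3},{"offset": [-5,64,65],"turn": [0,0,0.5],"gripper": 0.3},{"offset": [-8,103,65],"turn": [0,0,0.5],"gripper": 0.3},{"offset": [-12,142,65],"turn": [0,0,0.5],"gripper": 0.3}]'

```text
clock: 25.87
eef_pos: [602.4, -210.6, 63.3]
eef_rot: [3.141, -0.001, -0.187]
ft_force: [0.2, 0.5, -2.4]
gripper_width: 0.505
grasp_force: 25.0
```

>>> drive_tool --series '[{"offset": [-4,40,0],"turn": [0,0,0],"gripper": 0.3},{"offset": [-8,80,0],"turn": [0,0,0],"gripper": 0.3},{"offset": [-11,120,0],"turn": [0,0,0],"gripper": 0.3},{"offset": [-14,160,0],"turn": [0,0,0],"gripper": 0.3},{"offset": [-18,200,0],"turn": [0,0,0],"gripper": 0.3}]'

```text
clock: 26.28
eef_pos: [584.0, -9.8, 62.7]
eef_rot: [3.142, -0.0, -0.186]
ft_force: [1.2, -0.1, -2.3]
gripper_width: 0.511
grasp_force: 25.0
```

>>> drive_tool --series '[{"offset": [-3,27,0],"turn": [0,0,0],"gripper": 0.3},{"offset": [-3,27,0],"turn": [0,0,0],"gripper": 0.3},{"offset": [-3,27,0],"turn": [0,0,0],"gripper": 0.3}]'

```text
clock: 26.53
eef_pos: [581.0, 16.8, 62.7]
eef_rot: [3.141, 0.0, -0.182]
ft_force: [-0.5, -0.2, -0.7]
gripper_width: 0.508
grasp_force: 25.0
```

>>> drive_tool --series '[{"offset": [0,0,-30],"turn": [0,0,0],"gripper": 0.3},{"offset": [0,0,-60.5],"turn": [0,0,0],"gripper": 0.3},{"offset": [9,-1.7,-60.5],"turn": [0,0,0],"gripper": 0.3},{"offset": [18,-3.3,-60.5],"turn": [0,0,0],"gripper": 0.3},{"offset": [27,-5,-60.5],"turn": [0,0,0],"gripper": 0.3}]'

```text
clock: 26.95
eef_pos: [610.8, 8.9, 3.0]
eef_rot: [3.141, -0.002, -0.186]
ft_force: [1.0, 0.1, -1.0]
gripper_width: 0.508
grasp_force: 25.0
```

>>> drive_tool --series '[{"offset": [4,-0.7,0],"turn": [0,0,0],"gripper": 0.3},{"offset": [8,-1.5,0],"turn": [0,0,0],"gripper": 0.3},{"offset": [12,-2.2,0],"turn": [0,0,0],"gripper": 0.3},{"offset": [16,-3,0],"turn": [0,0,0],"gripper": 0.3},{"offset": [16,-3,0],"turn": [0,0,0],"gripper": 0.3}]'

```text
clock: 27.37
eef_pos: [626.5, 6.7, 3.0]
eef_rot: [3.142, -0.003, -0.186]
ft_force: [-0.5, 0.5, -1.6]
gripper_width: 0.509
grasp_force: 25.0
```

>>> drive_tool --series '[{"offset": [1.5,-0.3,0],"turn": [0,0,0],"gripper": 0.3},{"offset": [3,-0.5,0],"turn": [0,0,0],"gripper": 0.3},{"offset": [3,-0.5,0],"turn": [0,0,0],"gripper": 0.3}]'

```text
clock: 27.62
eef_pos: [627.9, 6.7, 2.2]
eef_rot: [3.141, -0.0, -0.185]
ft_force: [-1.1, 0.1, -1.2]
gripper_width: 0.505
grasp_force: 25.0
```

>>> drive_tool --series '[{"offset": [1.5,-0.3,0],"turn": [0,0,0],"gripper": 0.3},{"offset": [3,-0.5,0],"turn": [0,0,0],"gripper": 0.3},{"offset": [3,-0.5,0],"turn": [0,0,0],"gripper": 0.3}]'

```text
clock: 27.87
eef_pos: [630.7, 6.3, 2.0]
eef_rot: [3.142, -0.0, -0.185]
ft_force: [-2.4, 0.6, -2.8]
gripper_width: 0.51
grasp_force: 25.0
```

>>> drive_tool --series '[{"offset": [1.5,-0.3,0],"turn": [0,0,0],"gripper": 0.3},{"offset": [3,-0.5,0],"turn": [0,0,0],"gripper": 0.3},{"offset": [3,-0.5,0],"turn": [0,0,0],"gripper": 0.3}]'

```text
clock: 28.12
eef_pos: [631.6, 6.2, 1.9]
eef_rot: [3.141, 0.004, -0.185]
ft_force: [-4.9, 1.2, 0.0]
gripper_width: 0.512
grasp_force: 25.0
```

>>> drive_tool --series '[{"offset": [1.2,-0.2,0],"turn": [0,0,0],"gripper": 0.3},{"offset": [2.5,-0.5,0],"turn": [0,0,0],"gripper": 0.3},{"offset": [2.5,-0.5,0],"turn": [0,0,0],"gripper": 0.3}]'

```text
clock: 28.37
eef_pos: [631.6, 6.2, 1.6]
eef_rot: [3.141, 0.009, -0.185]
ft_force: [-8.1, 1.2, 3.0]
gripper_width: 0.51
grasp_force: 25.0
```

>>> drive_tool --series '[{"offset": [1,-0.2,0],"turn": [0,0,0],"gripper": 0.3},{"offset": [2,-0.4,0],"turn": [0,0,0],"gripper": 0.3},{"offset": [2,-0.4,0],"turn": [0,0,0],"gripper": 0.3}]'

```text
clock: 28.62
eef_pos: [631.6, 6.2, 1.3]
eef_rot: [3.141, 0.012, -0.185]
ft_force: [-10.8, 2.3, 3.4]
gripper_width: 0.511
grasp_force: 25.0
```

Shut. Now back off, turn +180 and push the other end.

>>> drive_tool --series '[{"offset": [-20,4,0],"turn": [0,0,0],"gripper": 0.3},{"offset": [-50,9,20],"turn": [0,0,7],"gripper": 0.3},{"offset": [-65,8,55],"turn": [0,0,14],"gripper": 0.3},{"offset": [-65,8,58],"turn": [0,0,21],"gripper": 0.3},{"offset": [-65,8,58],"turn": [0,0,28],"gripper": 0.3}]'

```text
clock: 29.03
eef_pos: [575.8, 12.7, 63.6]
eef_rot: [3.138, -0.008, 0.31]
ft_force: [0.3, 0.6, -2.3]
gripper_width: 0.51
grasp_force: 25.0
```

>>> drive_tool --series '[{"offset": [0,0,0],"turn": [0,0,7],"gripper": 0.3},{"offset": [0,0,0],"turn": [0,0,14],"gripper": 0.3},{"offset": [0,0,0],"turn": [0,0,21],"gripper": 0.3},{"offset": [0,0,0],"turn": [0,0,28],"gripper": 0.3},{"offset": [0,0,0],"turn": [0,0,35],"gripper": 0.3}]'

```text
clock: 29.45
eef_pos: [574.7, 12.7, 60.7]
eef_rot: [3.138, -0.002, 0.92]
ft_force: [-0.2, 0.7, -1.8]
gripper_width: 0.509
grasp_force: 25.0
```

>>> drive_tool --series '[{"offset": [0,0,0],"turn": [0,0,7],"gripper": 0.3},{"offset": [0,0,0],"turn": [0,0,14],"gripper": 0.3},{"offset": [0,0,0],"turn": [0,0,21],"gripper": 0.3},{"offset": [0,0,0],"turn": [0,0,28],"gripper": 0.3},{"offset": [0,0,0],"turn": [0,0,35],"gripper": 0.3}]'

```text
clock: 29.87
eef_pos: [574.7, 12.8, 60.7]
eef_rot: [3.138, 0.0, 1.531]
ft_force: [-1.3, -0.4, -1.0]
gripper_width: 0.509
grasp_force: 25.0
```

>>> drive_tool --series '[{"offset": [0,0,0],"turn": [0,0,7],"gripper": 0.3},{"offset": [0,0,0],"turn": [0,0,14],"gripper": 0.3},{"offset": [0,0,0],"turn": [0,0,21],"gripper": 0.3},{"offset": [0,0,0],"turn": [0,0,28],"gripper": 0.3},{"offset": [0,0,0],"turn": [0,0,35],"gripper": 0.3}]'

```text
clock: 30.28
eef_pos: [574.8, 12.7, 60.7]
eef_rot: [3.139, 0.002, 2.142]
ft_force: [0.7, 0.1, -1.4]
gripper_width: 0.516
grasp_force: 25.0
```

>>> drive_tool --series '[{"offset": [0,0,0],"turn": [0,0,7],"gripper": 0.3},{"offset": [0,0,0],"turn": [0,0,14],"gripper": 0.3},{"offset": [0,0,0],"turn": [0,0,21],"gripper": 0.3},{"offset": [0,0,0],"turn": [0,0,28],"gripper": 0.3},{"offset": [0,0,0],"turn": [0,0,35],"gripper": 0.3}]'

```text
clock: 30.7
eef_pos: [574.7, 12.7, 60.7]
eef_rot: [3.141, 0.003, 2.753]
ft_force: [-0.3, -0.0, -1.8]
gripper_width: 0.511
grasp_force: 25.0
```

>>> drive_tool --series '[{"offset": [0,0,0],"turn": [0,0,7],"gripper": 0.3},{"offset": [0,0,0],"turn": [0,0,12],"gripper": 0.3},{"offset": [0,0,0],"turn": [0,0,12],"gripper": 0.3}]'

```text
clock: 30.95
eef_pos: [574.6, 12.7, 60.6]
eef_rot: [3.141, 0.003, 2.958]
ft_force: [0.8, -0.5, -2.2]
gripper_width: 0.512
grasp_force: 25.0
```

>>> drive_tool --series '[{"offset": [0,0,-30],"turn": [0,0,0],"gripper": 0.3},{"offset": [0,0,-58.5],"turn": [0,0,0],"gripper": 0.3},{"offset": [12,-2.2,-58.5],"turn": [0,0,0],"gripper": 0.3},{"offset": [24,-4.5,-58.5],"turn": [0,0,0],"gripper": 0.3},{"offset": [34,-6.3,-58.5],"turn": [0,0,0],"gripper": 0.3}]'

```text
clock: 31.37
eef_pos: [608.6, 6.4, 1.4]
eef_rot: [3.141, 0.002, 2.954]
ft_force: [-0.0, 0.2, -2.0]
gripper_width: 0.507
grasp_force: 25.0
```

>>> drive_tool --series '[{"offset": [4,-0.7,0],"turn": [0,0,0],"gripper": 0.3},{"offset": [8,-1.5,0],"turn": [0,0,0],"gripper": 0.3},{"offset": [12,-2.2,0],"turn": [0,0,0],"gripper": 0.3},{"offset": [16,-3,0],"turn": [0,0,0],"gripper": 0.3},{"offset": [16,-3,0],"turn": [0,0,0],"gripper": 0.3}]'

```text
clock: 31.78
eef_pos: [623.9, 3.5, 1.7]
eef_rot: [3.141, 0.001, 2.956]
ft_force: [-0.3, 1.2, -3.5]
gripper_width: 0.51
grasp_force: 25.0
```

>>> drive_tool --series '[{"offset": [1.5,-0.3,0],"turn": [0,0,0],"gripper": 0.3},{"offset": [3,-0.5,0],"turn": [0,0,0],"gripper": 0.3},{"offset": [3,-0.5,0],"turn": [0,0,0],"gripper": 0.3}]'

```text
clock: 32.03
eef_pos: [625.9, 3.2, 1.7]
eef_rot: [3.142, -0.0, 2.956]
ft_force: [-1.8, -0.3, -1.2]
gripper_width: 0.507
grasp_force: 25.0
```

>>> drive_tool --series '[{"offset": [1.5,-0.3,0],"turn": [0,0,0],"gripper": 0.3},{"offset": [3,-0.5,0],"turn": [0,0,0],"gripper": 0.3},{"offset": [3,-0.5,0],"turn": [0,0,0],"gripper": 0.3}]'

```text
clock: 32.28
eef_pos: [629.3, 2.6, 1.8]
eef_rot: [3.141, 0.0, 2.956]
ft_force: [-0.8, 0.5, -0.1]
gripper_width: 0.507
grasp_force: 25.0
```

>>> drive_tool --series '[{"offset": [1.2,-0.2,0],"turn": [0,0,0],"gripper": 0.3},{"offset": [2.5,-0.5,0],"turn": [0,0,0],"gripper": 0.3},{"offset": [2.5,-0.5,0],"turn": [0,0,0],"gripper": 0.3}]'

```text
clock: 32.53
eef_pos: [629.3, 2.6, 1.4]
eef_rot: [3.142, -0.004, 2.956]
ft_force: [-6.4, 1.2, 1.1]
gripper_width: 0.51
grasp_force: 25.0
```

>>> drive_tool --series '[{"offset": [1.7,-0.3,0],"turn": [0,0,0],"gripper": 0.3},{"offset": [3.5,-0.6,0],"turn": [0,0,0],"gripper": 0.3},{"offset": [3.5,-0.6,0],"turn": [0,0,0],"gripper": 0.3}]'

```text
clock: 32.78
eef_pos: [629.3, 2.6, 1.0]
eef_rot: [-3.141, -0.011, 2.956]
ft_force: [-11.2, 0.7, 4.2]
gripper_width: 0.51
grasp_force: 25.0
```

>>> drive_tool --series '[{"offset": [-20,4,0],"turn": [0,0,0],"gripper": 0.3},{"offset": [-45,4,32],"turn": [0,0,0],"gripper": 0.3},{"offset": [-55,-10,64],"turn": [0,0,0],"gripper": 0.3},{"offset": [-55,-50,64],"turn": [0,0,0],"gripper": 0.3},{"offset": [-55,-90,64],"turn": [0,0,0],"gripper": 0.3}]'

```text
clock: 33.2
eef_pos: [583.0, -89.0, 68.9]
eef_rot: [-3.141, 0.009, 2.96]
ft_force: [0.7, -0.6, -1.6]
gripper_width: 0.508
grasp_force: 25.0
```

>>> drive_tool --series '[{"offset": [5,-40,0],"turn": [0,0,0],"gripper": 0.3},{"offset": [15,-80,0],"turn": [0,0,0],"gripper": 0.3},{"offset": [25,-106,0],"turn": [0,0,0],"gripper": 0.3},{"offset": [25,-106,-30],"turn": [0,0,0],"gripper": 0.3},{"offset": [25,-106,-60],"turn": [0,0,0],"gripper": 0.3}]'

```text
clock: 33.62
eef_pos: [609.6, -198.9, 7.3]
eef_rot: [-3.139, 0.01, 2.953]
ft_force: [-0.1, 0.9, -2.4]
gripper_width: 0.511
grasp_force: 25.0
```

>>> drive_tool --series '[{"offset": [0,0,0],"turn": [0,0,0],"gripper": 0.3},{"offset": [0,0,0],"turn": [0,0,0],"gripper": 0.3}]'

```text
clock: 33.78
eef_pos: [604.4, -194.4, 4.3]
eef_rot: [3.141, -0.002, 2.956]
ft_force: [-0.2, 0.1, -1.1]
gripper_width: 0.509
grasp_force: 25.0
```

>>> drive_tool --series '[{"offset": [0,0,-4],"turn": [0,0,0],"gripper": 0.3},{"offset": [0,0,-5.8],"turn": [0,0,0],"gripper": 0.3},{"offset": [0,0,-5.8],"turn": [0,0,0],"gripper": 0.65},{"offset": [0,0,-5.8],"turn": [0,0,0],"gripper": 0.65},{"offset": [0,0,-5.8],"turn": [0,0,0],"gripper": 0.65}]'

```text
clock: 34.2
eef_pos: [606.0, -194.6, 1.2]
eef_rot: [-3.141, 0.003, 2.957]
ft_force: [0.0, 0.6, 0.5]
gripper_width: 0.64
grasp_force: 0.0
```

>>> drive_tool --series '[{"offset": [0,0,30],"turn": [0,0,0],"gripper": 0.65},{"offset": [0,0,65],"turn": [0,0,0],"gripper": 0.72},{"offset": [-25,-25,80],"turn": [0,0,7],"gripper": 0.72},{"offset": [-53,-50,80],"turn": [0,0,13],"gripper": 0.72},{"offset": [-81,-75,80],"turn": [0,0,18],"gripper": 0.72}]'

```text
clock: 34.62
eef_pos: [524.9, -270.6, 82.4]
eef_rot: [-3.138, 0.004, -3.005]
ft_force: [-0.2, -1.2, -0.1]
gripper_width: 0.722
grasp_force: 0.0
```

```bash
python3 - <<'E'
from h import *
locate(); print(env.get_obs()['qpos'].round(2))
E
```

```text
tin1 px [440. 268.] c [ 437.6 -359.2] mean [ 443.8 -359.1] size [82. 47.] yaw 18.5 rgb [133 132 129]
tin1 px [515. 310.] c [ 354.7 -524.1] mean [ 354.4 -522.6] size [ 49. 103.] yaw -2.1 rgb [35 43 68]
tin1 px [370. 197.] c [ 606.8 -193.8] mean [ 606.5 -192.4] size [ 48. 102.] yaw -10.5 rgb [136 134 133]
tin1 px [324. 227.] c [545.8 -93. ] mean [544.8 -92.8] size [ 48. 103.] yaw -10.4 rgb [138 136 135]
tin1 px [251. 238.] c [520.5  84.8] mean [519.9  84. ] size [ 48. 103.] yaw -10.6 rgb [138 136 134]
[-0.6   0.37  1.63 -0.    1.14 -2.29]
```

>>> drive_tool --series '[{"offset": [-28,-26,0],"turn": [0,0,3],"gripper": 0.72},{"offset": [-56,-51,0],"turn": [0,0,6.6],"gripper": 0.72},{"offset": [-84,-76,0],"turn": [0,0,6.6],"gripper": 0.72},{"offset": [-101,-91,-10],"turn": [0,0,6.6],"gripper": 0.72},{"offset": [-101,-91,-40],"turn": [0,0,6.6],"gripper": 0.72}]'

```text
clock: 35.18
eef_pos: [424.2, -365.9, 43.6]
eef_rot: [-3.131, 0.004, -2.901]
ft_force: [0.6, -0.5, -0.8]
gripper_width: 0.723
grasp_force: 0.0
```

>>> drive_tool --series '[{"offset": [0,0,0],"turn": [0,0,0],"gripper": 0.72},{"offset": [0,0,0],"turn": [0,0,0],"gripper": 0.72}]'

```text
clock: 35.35
eef_pos: [423.0, -359.0, 39.0]
eef_rot: [3.138, -0.001, -2.898]
ft_force: [-0.6, -0.0, 0.3]
gripper_width: 0.721
grasp_force: 0.0
```

```bash
python3 - <<'E'
from h import *
im,d,P,q=lid();print(env.get_obs()['eef_rot'])
E
```

```text
lid z 50.1 slope [0.3 0. ] rect [ 423.8 -362.6] [100.1  47.6] 14.2 eef [ 424.  -359.7   40.1] clipmax z<40 [ 354.5 -395.9   -1.1]
[-3.14075885e+00  1.10703082e-03 -2.89649008e+00]
```

>>> drive_tool --series '[{"offset": [0,-1.5,-6],"turn": [0,0,0.3],"gripper": 0.72},{"offset": [0,-1.5,-16],"turn": [0,0,0.3],"gripper": 0.72},{"offset": [0,-1.5,-28],"turn": [0,0,0.3],"gripper": 0.72},{"offset": [0,-1.5,-38],"turn": [0,0,0.3],"gripper": 0.72},{"offset": [0,-1.5,-43],"turn": [0,0,0.3],"gripper": 0.72}]'

```text
clock: 35.87
eef_pos: [422.6, -361.0, -4.7]
eef_rot: [3.14, -0.001, -2.892]
ft_force: [-0.3, 0.2, 0.4]
gripper_width: 0.72
grasp_force: 0.0
```

>>> drive_tool --series '[{"offset": [0,0,0],"turn": [0,0,0],"gripper": 0.72},{"offset": [0,0,0],"turn": [0,0,0],"gripper": 0.3},{"offset": [0,0,0],"turn": [0,0,0],"gripper": 0.3},{"offset": [0,0,0],"turn": [0,0,0],"gripper": 0.3},{"offset": [0,0,0],"turn": [0,0,0],"gripper": 0.3}]'

```text
clock: 36.28
eef_pos: [423.4, -362.5, -2.6]
eef_rot: [-3.14, 0.001, -2.892]
ft_force: [1.4, -0.2, -0.4]
gripper_width: 0.507
grasp_force: 25.0
```

>>> drive_tool --series '[{"offset": [0,0,0],"turn": [0,0,0],"gripper": 0.3}]'

```text
clock: 36.37
eef_pos: [423.4, -362.5, -2.6]
eef_rot: [-3.14, 0.001, -2.892]
ft_force: [0.9, -0.0, 0.5]
gripper_width: 0.512
grasp_force: 25.0
```

>>> drive_tool --series '[{"offset": [0,0,38],"turn": [0,0,0],"gripper": 0.3},{"offset": [6,15,70],"turn": [0,0,-5],"gripper": 0.3},{"offset": [20,52,70],"turn": [0,0,-10],"gripper": 0.3},{"offset": [34,90,70],"turn": [0,0,-15],"gripper": 0.3},{"offset": [48,128,70],"turn": [0,0,-20],"gripper": 0.3}]'

```text
clock: 36.78
eef_pos: [471.2, -233.0, 67.5]
eef_rot: [-3.141, 0.001, 3.035]
ft_force: [0.8, 0.5, -2.3]
gripper_width: 0.508
grasp_force: 25.0
```

>>> drive_tool --series '[{"offset": [14,38,0],"turn": [0,0,-4.8],"gripper": 0.3},{"offset": [28,76,0],"turn": [0,0,-4.8],"gripper": 0.3},{"offset": [42,114,0],"turn": [0,0,-4.8],"gripper": 0.3},{"offset": [56,152,0],"turn": [0,0,-4.8],"gripper": 0.3},{"offset": [70,190,0],"turn": [0,0,-4.8],"gripper": 0.3}]'

```text
clock: 37.2
eef_pos: [540.8, -41.9, 66.7]
eef_rot: [3.142, -0.0, 2.958]
ft_force: [0.8, -0.8, -3.3]
gripper_width: 0.507
grasp_force: 25.0
```

>>> drive_tool --series '[{"offset": [20,30,0],"turn": [0,0,0],"gripper": 0.3},{"offset": [39,59,0],"turn": [0,0,0],"gripper": 0.3},{"offset": [39,59,0],"turn": [0,0,0],"gripper": 0.3},{"offset": [39,59,0],"turn": [0,0,0],"gripper": 0.3}]'

```text
clock: 37.53
eef_pos: [580.2, 16.7, 66.4]
eef_rot: [-3.141, -0.001, 2.961]
ft_force: [-0.6, -0.6, -1.4]
gripper_width: 0.509
grasp_force: 25.0
```

>>> drive_tool --series '[{"offset": [0,0,-33],"turn": [0,0,0],"gripper": 0.3},{"offset": [0,0,-65.5],"turn": [0,0,0],"gripper": 0.3},{"offset": [9,-1.7,-65.5],"turn": [0,0,0],"gripper": 0.3},{"offset": [18,-3.3,-65.5],"turn": [0,0,0],"gripper": 0.3},{"offset": [27,-5,-65.5],"turn": [0,0,0],"gripper": 0.3}]'

```text
clock: 37.95
eef_pos: [608.7, 8.7, 2.4]
eef_rot: [-3.141, 0.002, 2.957]
ft_force: [0.4, 0.4, -1.7]
gripper_width: 0.511
grasp_force: 25.0
```

>>> drive_tool --series '[{"offset": [4,-0.7,0],"turn": [0,0,0],"gripper": 0.3},{"offset": [8,-1.5,0],"turn": [0,0,0],"gripper": 0.3},{"offset": [12,-2.2,0],"turn": [0,0,0],"gripper": 0.3},{"offset": [16,-3,0],"turn": [0,0,0],"gripper": 0.3},{"offset": [16,-3,0],"turn": [0,0,0],"gripper": 0.3}]'

```text
clock: 38.37
eef_pos: [623.9, 6.8, 1.5]
eef_rot: [3.142, 0.001, 2.958]
ft_force: [-0.8, 0.3, -2.7]
gripper_width: 0.508
grasp_force: 25.0
```

>>> drive_tool --series '[{"offset": [1.5,-0.3,0],"turn": [0,0,0],"gripper": 0.3},{"offset": [3,-0.5,0],"turn": [0,0,0],"gripper": 0.3},{"offset": [3,-0.5,0],"turn": [0,0,0],"gripper": 0.3}]'

```text
clock: 38.62
eef_pos: [625.7, 6.7, 1.3]
eef_rot: [3.142, -0.001, 2.958]
ft_force: [-1.9, -0.3, -1.2]
gripper_width: 0.506
grasp_force: 25.0
```

>>> drive_tool --series '[{"offset": [1.5,-0.3,0],"turn": [0,0,0],"gripper": 0.3},{"offset": [3,-0.5,0],"turn": [0,0,0],"gripper": 0.3},{"offset": [3,-0.5,0],"turn": [0,0,0],"gripper": 0.3}]'

```text
clock: 38.87
eef_pos: [629.2, 6.1, 1.4]
eef_rot: [3.141, 0.0, 2.958]
ft_force: [-1.6, 0.1, -1.5]
gripper_width: 0.508
grasp_force: 25.0
```

>>> drive_tool --series '[{"offset": [1.2,-0.2,0],"turn": [0,0,0],"gripper": 0.3},{"offset": [2.5,-0.5,0],"turn": [0,0,0],"gripper": 0.3},{"offset": [2.5,-0.5,0],"turn": [0,0,0],"gripper": 0.3}]'

```text
clock: 39.12
eef_pos: [629.6, 6.0, 1.1]
eef_rot: [3.141, -0.004, 2.958]
ft_force: [-6.5, 1.3, 0.7]
gripper_width: 0.51
grasp_force: 25.0
```

>>> drive_tool --series '[{"offset": [1.7,-0.3,0],"turn": [0,0,0],"gripper": 0.3},{"offset": [3.5,-0.6,0],"turn": [0,0,0],"gripper": 0.3},{"offset": [3.5,-0.6,0],"turn": [0,0,0],"gripper": 0.3}]'

```text
clock: 39.37
eef_pos: [629.6, 6.0, 0.7]
eef_rot: [-3.141, -0.011, 2.958]
ft_force: [-10.9, 2.0, 2.9]
gripper_width: 0.511
grasp_force: 25.0
```

>>> drive_tool --series '[{"offset": [-20,4,0],"turn": [0,0,0],"gripper": 0.3},{"offset": [-50,9,20],"turn": [0,0,-7],"gripper": 0.3},{"offset": [-65,8,55],"turn": [0,0,-14],"gripper": 0.3},{"offset": [-65,8,60],"turn": [0,0,-21],"gripper": 0.3},{"offset": [-65,8,60],"turn": [0,0,-28],"gripper": 0.3}]'

```text
clock: 39.78
eef_pos: [573.1, 12.6, 64.9]
eef_rot: [3.136, 0.008, 2.463]
ft_force: [0.1, -0.2, -3.0]
gripper_width: 0.508
grasp_force: 25.0
```

>>> drive_tool --series '[{"offset": [0,0,0],"turn": [0,0,-7],"gripper": 0.3},{"offset": [0,0,0],"turn": [0,0,-14],"gripper": 0.3},{"offset": [0,0,0],"turn": [0,0,-21],"gripper": 0.3},{"offset": [0,0,0],"turn": [0,0,-28],"gripper": 0.3},{"offset": [0,0,0],"turn": [0,0,-35],"gripper": 0.3}]'

```text
clock: 40.2
eef_pos: [571.9, 12.6, 61.9]
eef_rot: [3.138, 0.002, 1.852]
ft_force: [0.0, 0.3, -2.4]
gripper_width: 0.507
grasp_force: 25.0
```

>>> drive_tool --series '[{"offset": [0,0,0],"turn": [0,0,-7],"gripper": 0.3},{"offset": [0,0,0],"turn": [0,0,-14],"gripper": 0.3},{"offset": [0,0,0],"turn": [0,0,-21],"gripper": 0.3},{"offset": [0,0,0],"turn": [0,0,-28],"gripper": 0.3},{"offset": [0,0,0],"turn": [0,0,-35],"gripper": 0.3}]'

```text
clock: 40.62
eef_pos: [571.9, 12.6, 61.8]
eef_rot: [3.138, -0.001, 1.242]
ft_force: [-0.4, -0.8, -1.0]
gripper_width: 0.51
grasp_force: 25.0
```

>>> drive_tool --series '[{"offset": [0,0,0],"turn": [0,0,-7],"gripper": 0.3},{"offset": [0,0,0],"turn": [0,0,-14],"gripper": 0.3},{"offset": [0,0,0],"turn": [0,0,-21],"gripper": 0.3},{"offset": [0,0,0],"turn": [0,0,-28],"gripper": 0.3},{"offset": [0,0,0],"turn": [0,0,-35],"gripper": 0.3}]'

```text
clock: 41.03
eef_pos: [571.9, 12.6, 61.8]
eef_rot: [3.139, -0.003, 0.631]
ft_force: [0.9, 0.3, -2.7]
gripper_width: 0.51
grasp_force: 25.0
```

>>> drive_tool --series '[{"offset": [0,0,0],"turn": [0,0,-7],"gripper": 0.3},{"offset": [0,0,0],"turn": [0,0,-14],"gripper": 0.3},{"offset": [0,0,0],"turn": [0,0,-21],"gripper": 0.3},{"offset": [0,0,0],"turn": [0,0,-28],"gripper": 0.3},{"offset": [0,0,0],"turn": [0,0,-35],"gripper": 0.3}]'

```text
clock: 41.45
eef_pos: [571.9, 12.6, 61.8]
eef_rot: [3.141, -0.004, 0.02]
ft_force: [-0.2, 0.1, -1.3]
gripper_width: 0.51
grasp_force: 25.0
```

>>> drive_tool --series '[{"offset": [0,0,0],"turn": [0,0,-7],"gripper": 0.3},{"offset": [0,0,0],"turn": [0,0,-12],"gripper": 0.3},{"offset": [0,0,0],"turn": [0,0,-12],"gripper": 0.3}]'

```text
clock: 41.7
eef_pos: [571.7, 12.6, 61.8]
eef_rot: [-3.142, -0.003, -0.185]
ft_force: [0.1, -0.5, -2.0]
gripper_width: 0.511
grasp_force: 25.0
```

>>> drive_tool --series '[{"offset": [0,0,-30],"turn": [0,0,0],"gripper": 0.3},{"offset": [0,0,-60.5],"turn": [0,0,0],"gripper": 0.3},{"offset": [12,-2.2,-60.5],"turn": [0,0,0],"gripper": 0.3},{"offset": [24,-4.5,-60.5],"turn": [0,0,0],"gripper": 0.3},{"offset": [36,-6.7,-60.5],"turn": [0,0,0],"gripper": 0.3}]'

```text
clock: 42.12
eef_pos: [607.2, 6.1, 0.4]
eef_rot: [3.141, -0.001, -0.181]
ft_force: [-0.3, -0.9, -2.1]
gripper_width: 0.509
grasp_force: 25.0
```

>>> drive_tool --series '[{"offset": [4,-0.7,0],"turn": [0,0,0],"gripper": 0.3},{"offset": [8,-1.5,0],"turn": [0,0,0],"gripper": 0.3},{"offset": [12,-2.2,0],"turn": [0,0,0],"gripper": 0.3},{"offset": [16,-3,0],"turn": [0,0,0],"gripper": 0.3},{"offset": [16,-3,0],"turn": [0,0,0],"gripper": 0.3}]'

```text
clock: 42.53
eef_pos: [622.1, 3.2, 0.6]
eef_rot: [3.141, 0.0, -0.183]
ft_force: [-0.5, -0.7, -3.8]
gripper_width: 0.512
grasp_force: 25.0
```

>>> drive_tool --series '[{"offset": [1.5,-0.3,0],"turn": [0,0,0],"gripper": 0.3},{"offset": [3,-0.5,0],"turn": [0,0,0],"gripper": 0.3},{"offset": [3,-0.5,0],"turn": [0,0,0],"gripper": 0.3}]'

```text
clock: 42.78
eef_pos: [625.0, 2.8, 0.8]
eef_rot: [3.142, -0.0, -0.183]
ft_force: [-0.8, -0.1, -2.5]
gripper_width: 0.507
grasp_force: 25.0
```

>>> drive_tool --series '[{"offset": [1.5,-0.3,0],"turn": [0,0,0],"gripper": 0.3},{"offset": [3,-0.5,0],"turn": [0,0,0],"gripper": 0.3},{"offset": [3,-0.5,0],"turn": [0,0,0],"gripper": 0.3}]'

```text
clock: 43.03
eef_pos: [628.2, 2.2, 0.9]
eef_rot: [3.142, -0.0, -0.184]
ft_force: [-0.9, 1.0, -1.9]
gripper_width: 0.509
grasp_force: 25.0
```

>>> drive_tool --series '[{"offset": [1.5,-0.3,0],"turn": [0,0,0],"gripper": 0.3},{"offset": [3,-0.5,0],"turn": [0,0,0],"gripper": 0.3},{"offset": [3,-0.5,0],"turn": [0,0,0],"gripper": 0.3}]'

```text
clock: 43.28
eef_pos: [631.5, 1.7, 1.0]
eef_rot: [3.142, -0.001, -0.184]
ft_force: [-1.1, 0.8, -1.2]
gripper_width: 0.51
grasp_force: 25.0
```

>>> drive_tool --series '[{"offset": [1.2,-0.2,0],"turn": [0,0,0],"gripper": 0.3},{"offset": [2.5,-0.5,0],"turn": [0,0,0],"gripper": 0.3},{"offset": [2.5,-0.5,0],"turn": [0,0,0],"gripper": 0.3}]'

```text
clock: 43.53
eef_pos: [631.5, 1.6, 0.6]
eef_rot: [3.141, 0.004, -0.184]
ft_force: [-4.9, 0.3, 1.3]
gripper_width: 0.51
grasp_force: 25.0
```

>>> drive_tool --series '[{"offset": [2,-0.4,0],"turn": [0,0,0],"gripper": 0.3},{"offset": [4.5,-0.8,0],"turn": [0,0,0],"gripper": 0.3},{"offset": [4.5,-0.8,0],"turn": [0,0,0],"gripper": 0.3}]'

```text
clock: 43.78
eef_pos: [631.4, 1.7, -0.0]
eef_rot: [3.141, 0.013, -0.184]
ft_force: [-12.2, 2.7, 4.0]
gripper_width: 0.507
grasp_force: 25.0
```

>>> drive_tool --series '[{"offset": [-20,4,0],"turn": [0,0,0],"gripper": 0.3},{"offset": [-40,8,35],"turn": [0,0,0],"gripper": 0.3},{"offset": [-50,30,70],"turn": [0,0,3],"gripper": 0.3},{"offset": [-60,69,75],"turn": [0,0,6],"gripper": 0.3},{"offset": [-68,109,75],"turn": [0,0,9.7],"gripper": 0.3}]'

```text
clock: 44.2
eef_pos: [573.9, 109.7, 79.9]
eef_rot: [-3.141, -0.011, -0.015]
ft_force: [0.5, 0.4, -2.6]
gripper_width: 0.508
grasp_force: 25.0
```

>>> drive_tool --series '[{"offset": [-6,40,0],"turn": [0,0,0],"gripper": 0.3},{"offset": [-12,80,0],"turn": [0,0,0],"gripper": 0.3},{"offset": [-18,120,0],"turn": [0,0,0],"gripper": 0.3},{"offset": [-24,160,0],"turn": [0,0,0],"gripper": 0.3},{"offset": [-30,200,0],"turn": [0,0,0],"gripper": 0.3}]'

```text
clock: 44.62
eef_pos: [541.2, 312.0, 76.5]
eef_rot: [-3.14, -0.004, -0.014]
ft_force: [0.7, -0.0, -1.1]
gripper_width: 0.51
grasp_force: 25.0
```

>>> drive_tool --series '[{"offset": [0,20,0],"turn": [0,0,0],"gripper": 0.3},{"offset": [0,42,0],"turn": [0,0,0],"gripper": 0.3},{"offset": [0,42,0],"turn": [0,0,0],"gripper": 0.3},{"offset": [0,42,0],"turn": [0,0,0],"gripper": 0.3}]'

```text
clock: 44.95
eef_pos: [540.9, 352.9, 75.8]
eef_rot: [-3.141, -0.002, -0.012]
ft_force: [-0.4, 0.2, -2.8]
gripper_width: 0.512
grasp_force: 25.0
```

>>> drive_tool --series '[{"offset": [0,-1,-35],"turn": [0,0,0],"gripper": 0.3},{"offset": [0,-1,-58],"turn": [0,0,0],"gripper": 0.3},{"offset": [0,-1,-66],"turn": [0,0,0],"gripper": 0.3},{"offset": [0,-1,-70],"turn": [0,0,0],"gripper": 0.3},{"offset": [0,-1,-70],"turn": [0,0,0],"gripper": 0.3}]'

```text
clock: 45.37
eef_pos: [540.4, 349.5, 5.5]
eef_rot: [3.141, 0.0, -0.015]
ft_force: [-1.0, -0.5, -1.8]
gripper_width: 0.508
grasp_force: 25.0
```

>>> drive_tool --series '[{"offset": [0,0,-2.5],"turn": [0,0,0],"gripper": 0.3},{"offset": [0,0,-2.5],"turn": [0,0,0],"gripper": 0.65},{"offset": [0,0,-2.5],"turn": [0,0,0],"gripper": 0.65},{"offset": [0,0,-2.5],"turn": [0,0,0],"gripper": 0.65},{"offset": [0,0,10],"turn": [0,0,0],"gripper": 0.65}]'

```text
clock: 45.78
eef_pos: [538.8, 349.9, 14.8]
eef_rot: [3.14, 0.003, -0.014]
ft_force: [-0.5, -0.0, -0.1]
gripper_width: 0.65
grasp_force: 0.0
```

>>> drive_tool --series '[{"offset": [0,0,35],"turn": [0,0,0],"gripper": 0.65},{"offset": [0,0,75],"turn": [0,0,0],"gripper": 0.72},{"offset": [-2,-35,85],"turn": [0,0,0],"gripper": 0.72},{"offset": [-5,-74,85],"turn": [0,0,0],"gripper": 0.72},{"offset": [-7,-110,85],"turn": [0,0,0],"gripper": 0.72}]'

```text
clock: 46.2
eef_pos: [534.0, 240.0, 103.3]
eef_rot: [-3.141, -0.005, -0.012]
ft_force: [-0.2, -0.4, 0.4]
gripper_width: 0.723
grasp_force: 0.0
```

```bash
python3 - <<'E'
from h import *
im,d,c,P=locate(); save('top2',cv2.resize(im[110:350,90:410],(800,600)))
print(env.get_obs()['qpos'].round(2))
E
```

```text
tin1 px [250. 238.] c [520.3  85.2] mean [519.5  84.5] size [ 49. 102.] yaw -10.7 rgb [97 94 94]
tin1 px [134. 240.] c [512.7 350.7] mean [508.2 346.9] size [46. 49.] yaw -88.6 rgb [133 130 129]
tin1 px [514. 310.] c [ 354.8 -524.2] mean [ 355.  -522.9] size [ 50. 103.] yaw -2.2 rgb [ 49  66 121]
tin1 px [495. 193.] c [ 631.2 -490.6] mean [ 630.2 -489.5] size [ 47. 102.] yaw -46.0 rgb [157  95 110]
tin1 px [325. 226.] c [545.8 -93. ] mean [544.7 -92.7] size [ 48. 103.] yaw -10.4 rgb [78 76 76]
tin1 px [375. 187.] c [ 631.6 -211.2] mean [ 630.5 -210.7] size [ 48. 103.] yaw -10.6 rgb [129 127 126]
brush px [407. 353.] c [ 261.9 -281.4] mean [ 261.9 -280.9] size [99. 40.] yaw 18.3 rgb [39 58 39]
brush px [280. 268.] c [448.7  12.2] mean [448.   12.2] size [40. 99.] yaw -23.2 rgb [125 123 120]
[ 0.3   0.34  1.61 -0.    1.19  1.89]
```

View pics/top2.png

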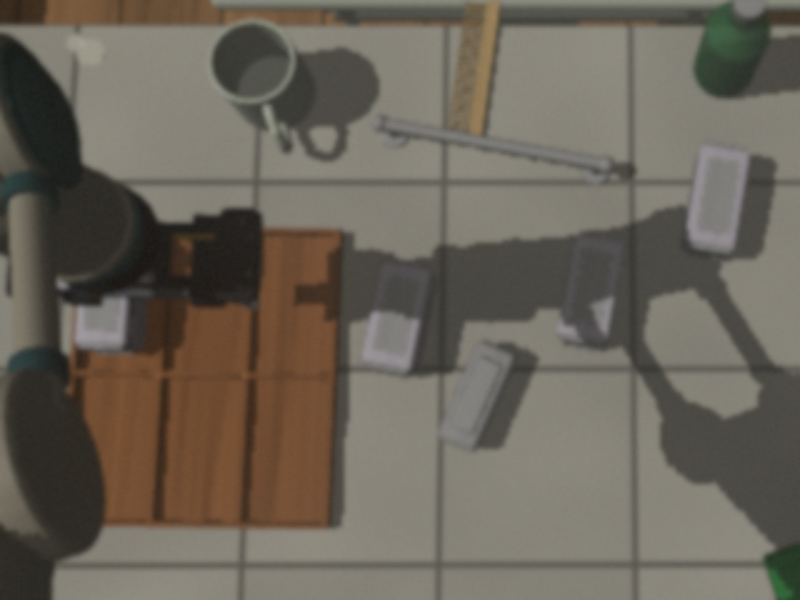

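The crop shows one tin in the far-left compartment at (105,320) and staged tins at (398,318), (592,290) and (718,198). The last one was knocked to (631,-211). I'll fetch the first staged tin now.

>>> drive_tool --series '[{"offset": [-3,-38,0],"turn": [0,0,-5],"gripper": 0.72},{"offset": [-7,-77,0],"turn": [0,0,-9.9],"gripper": 0.72},{"offset": [-10,-116,-10],"turn": [0,0,-9.9],"gripper": 0.72},{"offset": [-13,-154,-20],"turn": [0,0,-9.9],"gripper": 0.72},{"offset": [-13,-154,-50],"turn": [0,0,-9.9],"gripper": 0.72}]'

```text
clock: 46.77
eef_pos: [523.9, 82.1, 54.0]
eef_rot: [3.141, -0.01, -0.19]
ft_force: [1.0, 0.5, -0.2]
gripper_width: 0.718
grasp_force: 0.0
```

>>> drive_tool --series '[{"offset": [0,0,0],"turn": [0,0,0],"gripper": 0.72},{"offset": [0,0,0],"turn": [0,0,0],"gripper": 0.72}]'

```text
clock: 46.93
eef_pos: [519.4, 87.3, 50.2]
eef_rot: [-3.141, 0.003, -0.187]
ft_force: [-0.2, -1.4, 0.1]
gripper_width: 0.719
grasp_force: 0.0
```

>>> drive_tool --series '[{"offset": [0,-1,-10],"turn": [0,0,0],"gripper": 0.72},{"offset": [0,-1,-22],"turn": [0,0,0],"gripper": 0.72},{"offset": [0,-1,-34],"turn": [0,0,0],"gripper": 0.72},{"offset": [0,-1,-46],"turn": [0,0,0],"gripper": 0.72},{"offset": [0,-1,-53],"turn": [0,0,0],"gripper": 0.72}]'

```text
clock: 47.35
eef_pos: [520.5, 87.0, -2.5]
eef_rot: [-3.141, -0.001, -0.185]
ft_force: [-0.6, 0.0, 0.2]
gripper_width: 0.718
grasp_force: 0.0
```

>>> drive_tool --series '[{"offset": [0,0,0],"turn": [0,0,0],"gripper": 0.72},{"offset": [0,0,0],"turn": [0,0,0],"gripper": 0.3},{"offset": [0,0,0],"turn": [0,0,0],"gripper": 0.3},{"offset": [0,0,0],"turn": [0,0,0],"gripper": 0.3},{"offset": [0,0,0],"turn": [0,0,0],"gripper": 0.3}]'

```text
clock: 47.77
eef_pos: [520.7, 85.5, -1.4]
eef_rot: [-3.141, -0.002, -0.187]
ft_force: [0.2, -0.7, 1.6]
gripper_width: 0.508
grasp_force: 25.0
```

>>> drive_tool --series '[{"offset": [0,0,0],"turn": [0,0,0],"gripper": 0.3}]'

```text
clock: 47.85
eef_pos: [520.8, 85.5, -1.4]
eef_rot: [-3.141, -0.002, -0.187]
ft_force: [0.7, 0.8, 4.1]
gripper_width: 0.509
grasp_force: 25.0
```

>>> drive_tool --series '[{"offset": [0,0,38],"turn": [0,0,0],"gripper": 0.3},{"offset": [1,10,75],"turn": [0,0,3],"gripper": 0.3},{"offset": [5,49,75],"turn": [0,0,6],"gripper": 0.3},{"offset": [9,88,75],"turn": [0,0,10],"gripper": 0.3},{"offset": [13,127,75],"turn": [0,0,10],"gripper": 0.3}]'

```text
clock: 48.27
eef_pos: [533.5, 213.4, 74.0]
eef_rot: [-3.141, -0.002, -0.012]
ft_force: [1.5, -0.7, -1.6]
gripper_width: 0.511
grasp_force: 25.0
```

>>> drive_tool --series '[{"offset": [3,30,0],"turn": [0,0,0],"gripper": 0.3},{"offset": [5.5,58.5,0],"turn": [0,0,0],"gripper": 0.3},{"offset": [5.5,58.5,0],"turn": [0,0,0],"gripper": 0.3},{"offset": [5.5,58.5,-20],"turn": [0,0,0],"gripper": 0.3},{"offset": [5.5,58.5,-40],"turn": [0,0,0],"gripper": 0.3}]'

```text
clock: 48.68
eef_pos: [539.3, 271.6, 33.3]
eef_rot: [-3.141, -0.003, -0.011]
ft_force: [-0.0, 1.3, -1.9]
gripper_width: 0.506
grasp_force: 25.0
```

>>> drive_tool --series '[{"offset": [0,0,0],"turn": [0,0,0],"gripper": 0.3},{"offset": [0,0,0],"turn": [0,0,0],"gripper": 0.3}]'

```text
clock: 48.85
eef_pos: [537.1, 270.0, 31.8]
eef_rot: [3.14, 0.003, -0.013]
ft_force: [0.5, -0.0, -1.5]
gripper_width: 0.509
grasp_force: 25.0
```

>>> drive_tool --series '[{"offset": [0,0,-12],"turn": [0,0,0],"gripper": 0.3},{"offset": [0,0,-21],"turn": [0,0,0],"gripper": 0.3},{"offset": [0,0,-26],"turn": [0,0,0],"gripper": 0.3},{"offset": [0,0,-28],"turn": [0,0,0],"gripper": 0.3},{"offset": [0,0,-28],"turn": [0,0,0],"gripper": 0.3}]'

```text
clock: 49.27
eef_pos: [538.3, 270.7, 4.7]
eef_rot: [3.141, 0.001, -0.013]
ft_force: [0.3, -0.7, -1.7]
gripper_width: 0.51
grasp_force: 25.0
```

>>> drive_tool --series '[{"offset": [0,0,-0.5],"turn": [0,0,0],"gripper": 0.3},{"offset": [0,0,-0.5],"turn": [0,0,0],"gripper": 0.65},{"offset": [0,0,-0.5],"turn": [0,0,0],"gripper": 0.65},{"offset": [0,0,-0.5],"turn": [0,0,0],"gripper": 0.65},{"offset": [0,0,10],"turn": [0,0,0],"gripper": 0.65}]'

```text
clock: 49.68
eef_pos: [537.1, 270.5, 13.8]
eef_rot: [3.14, 0.003, -0.013]
ft_force: [-0.1, 0.6, -0.8]
gripper_width: 0.649
grasp_force: 0.0
```

>>> drive_tool --series '[{"offset": [0,0,35],"turn": [0,0,0],"gripper": 0.65},{"offset": [0,0,75],"turn": [0,0,0],"gripper": 0.72},{"offset": [0,-35,80],"turn": [0,0,-3],"gripper": 0.72},{"offset": [1,-75,80],"turn": [0,0,-6],"gripper": 0.72},{"offset": [2,-115,80],"turn": [0,0,-9.8],"gripper": 0.72}]'

```text
clock: 50.1
eef_pos: [541.5, 155.7, 97.3]
eef_rot: [-3.14, -0.004, -0.184]
ft_force: [0.5, -0.3, -1.1]
gripper_width: 0.719
grasp_force: 0.0
```

>>> drive_tool --series '[{"offset": [0,-40,0],"turn": [0,0,0],"gripper": 0.72},{"offset": [1,-80,0],"turn": [0,0,0],"gripper": 0.72},{"offset": [2,-120,0],"turn": [0,0,0],"gripper": 0.72},{"offset": [3,-160,0],"turn": [0,0,0],"gripper": 0.72},{"offset": [4,-200,0],"turn": [0,0,0],"gripper": 0.72}]'

```text
clock: 50.52
eef_pos: [544.6, -45.9, 96.1]
eef_rot: [3.142, -0.002, -0.183]
ft_force: [1.8, -0.5, 0.5]
gripper_width: 0.722
grasp_force: 0.0
```

>>> drive_tool --series '[{"offset": [1,-25,0],"turn": [0,0,0],"gripper": 0.72},{"offset": [1,-48,-20],"turn": [0,0,0],"gripper": 0.72},{"offset": [1,-48,-45],"turn": [0,0,0],"gripper": 0.72},{"offset": [1,-48,-45],"turn": [0,0,0],"gripper": 0.72},{"offset": [1,-48,-45],"turn": [0,0,0],"gripper": 0.72}]'

```text
clock: 50.93
eef_pos: [544.5, -91.9, 49.7]
eef_rot: [-3.141, 0.002, -0.184]
ft_force: [-0.1, 0.2, -0.5]
gripper_width: 0.722
grasp_force: 0.0
```

```bash
python3 - <<'E'
from h import *
lid();print(env.get_obs()['eef_rot'][2])
E
```

```text
lid z 50.0 slope [-0.1  0.1] rect [546.4 -93.4] [ 47.6 102.2] 79.5 eef [545.7 -91.7  50.7] clipmax z<40 [ 465.8 -129.5   -2.1]
-0.18280560388118028
```

>>> drive_tool --series '[{"offset": [0.5,-1,-10],"turn": [0,0,0],"gripper": 0.72},{"offset": [0.5,-1,-22],"turn": [0,0,0],"gripper": 0.72},{"offset": [0.5,-1,-34],"turn": [0,0,0],"gripper": 0.72},{"offset": [0.5,-1,-46],"turn": [0,0,0],"gripper": 0.72},{"offset": [0.5,-1,-53],"turn": [0,0,0],"gripper": 0.72}]'

```text
clock: 51.45
eef_pos: [546.0, -92.3, -3.7]
eef_rot: [3.142, 0.0, -0.182]
ft_force: [-0.1, 0.2, -0.8]
gripper_width: 0.72
grasp_force: 0.0
```

>>> drive_tool --series '[{"offset": [0,0,0],"turn": [0,0,0],"gripper": 0.72},{"offset": [0,0,0],"turn": [0,0,0],"gripper": 0.3},{"offset": [0,0,0],"turn": [0,0,0],"gripper": 0.3},{"offset": [0,0,0],"turn": [0,0,0],"gripper": 0.3},{"offset": [0,0,0],"turn": [0,0,0],"gripper": 0.3}]'

```text
clock: 51.87
eef_pos: [546.7, -93.3, -2.4]
eef_rot: [3.141, -0.002, -0.183]
ft_force: [-0.3, 0.3, 0.8]
gripper_width: 0.505
grasp_force: 25.0
```

>>> drive_tool --series '[{"offset": [0,0,0],"turn": [0,0,0],"gripper": 0.3}]'

```text
clock: 51.95
eef_pos: [546.7, -93.3, -2.4]
eef_rot: [3.141, -0.002, -0.184]
ft_force: [-0.0, 0.1, 3.5]
gripper_width: 0.511
grasp_force: 25.0
```

>>> drive_tool --series '[{"offset": [0,0,38],"turn": [0,0,0],"gripper": 0.3},{"offset": [0,12,75],"turn": [0,0,3],"gripper": 0.3},{"offset": [-1,51,75],"turn": [0,0,6],"gripper": 0.3},{"offset": [-3,90,75],"turn": [0,0,9.8],"gripper": 0.3},{"offset": [-4,130,75],"turn": [0,0,9.8],"gripper": 0.3}]'

```text
clock: 52.37
eef_pos: [542.0, 37.7, 72.7]
eef_rot: [3.142, -0.001, -0.013]
ft_force: [0.4, 0.7, -2.2]
gripper_width: 0.51
grasp_force: 25.0
```

>>> drive_tool --series '[{"offset": [-1,40,0],"turn": [0,0,0],"gripper": 0.3},{"offset": [-2,80,0],"turn": [0,0,0],"gripper": 0.3},{"offset": [-4,120,0],"turn": [0,0,0],"gripper": 0.3},{"offset": [-4.7,153,0],"turn": [0,0,0],"gripper": 0.3},{"offset": [-4.7,153,0],"turn": [0,0,0],"gripper": 0.3}]'

```text
clock: 52.78
eef_pos: [536.6, 196.1, 71.7]
eef_rot: [-3.138, -0.0, -0.008]
ft_force: [0.3, -0.0, -1.2]
gripper_width: 0.507
grasp_force: 25.0
```

>>> drive_tool --series '[{"offset": [0,0,-20],"turn": [0,0,0],"gripper": 0.3},{"offset": [0,0,-40],"turn": [0,0,0],"gripper": 0.3},{"offset": [0,0,-40],"turn": [0,0,0],"gripper": 0.3},{"offset": [0,0,-40],"turn": [0,0,0],"gripper": 0.3}]'

```text
clock: 53.12
eef_pos: [536.0, 189.2, 30.9]
eef_rot: [3.141, 0.003, -0.013]
ft_force: [1.5, -0.2, -1.7]
gripper_width: 0.508
grasp_force: 25.0
```

>>> drive_tool --series '[{"offset": [0,0,-12],"turn": [0,0,0],"gripper": 0.3},{"offset": [0,0,-21],"turn": [0,0,0],"gripper": 0.3},{"offset": [0,0,-26],"turn": [0,0,0],"gripper": 0.3},{"offset": [0,0,-28],"turn": [0,0,0],"gripper": 0.3},{"offset": [0,0,-28],"turn": [0,0,0],"gripper": 0.3}]'

```text
clock: 53.53
eef_pos: [537.2, 189.7, 3.7]
eef_rot: [3.141, 0.001, -0.013]
ft_force: [-0.4, 0.1, -2.1]
gripper_width: 0.51
grasp_force: 25.0
```

>>> drive_tool --series '[{"offset": [0,0,-0.7],"turn": [0,0,0],"gripper": 0.3},{"offset": [0,0,-0.7],"turn": [0,0,0],"gripper": 0.65},{"offset": [0,0,-0.7],"turn": [0,0,0],"gripper": 0.65},{"offset": [0,0,-0.7],"turn": [0,0,0],"gripper": 0.65},{"offset": [0,0,10],"turn": [0,0,0],"gripper": 0.65}]'

```text
clock: 53.95
eef_pos: [535.9, 189.6, 12.8]
eef_rot: [3.141, 0.003, -0.012]
ft_force: [-0.1, -0.4, -0.1]
gripper_width: 0.651
grasp_force: 0.0
```

>>> drive_tool --series '[{"offset": [0,0,35],"turn": [0,0,0],"gripper": 0.65},{"offset": [0,0,75],"turn": [0,0,0],"gripper": 0.72},{"offset": [7,-35,80],"turn": [0,0,-3],"gripper": 0.72},{"offset": [16,-75,80],"turn": [0,0,-6],"gripper": 0.72},{"offset": [25,-115,80],"turn": [0,0,-9.8],"gripper": 0.72}]'

```text
clock: 54.37
eef_pos: [563.5, 74.6, 96.5]
eef_rot: [-3.141, -0.004, -0.184]
ft_force: [0.9, 0.0, -0.4]
gripper_width: 0.723
grasp_force: 0.0
```

```bash
python3 - <<'E'
from h import *
locate()
E
```

```text
tin1 px [516. 308.] c [ 354.7 -523.6] mean [ 354.8 -522.9] size [ 49. 103.] yaw -3.0 rgb [ 48  67 125]
tin1 px [374. 189.] c [ 631.6 -211.1] mean [ 630.3 -210.3] size [ 48. 103.] yaw -10.5 rgb [83 80 81]
tin1 px [170. 230.] c [538.8 271. ] mean [538.  269.1] size [ 50. 103.] yaw -1.8 rgb [135 133 131]
tin1 px [129. 223.] c [542.1 363.2] mean [549.8 360.9] size [ 33. 100.] yaw -10.0 rgb [142 138 136]
tin1 px [204. 231.] c [534.8 189.9] mean [530.6 188.9] size [49. 99.] yaw -0.1 rgb [134 132 130]
tin1 px [493. 191.] c [ 631.4 -490.8] mean [ 630.2 -488.9] size [ 47. 103.] yaw -46.2 rgb [163  98 114]
brush px [281. 269.] c [448.5  12.1] mean [448.  12.] size [39. 99.] yaw -23.1 rgb [130 129 125]
brush px [409. 350.] c [ 262.2 -281.3] mean [ 262.3 -280.8] size [99. 40.] yaw 17.8 rgb [44 63 43]
```

>>> drive_tool --series '[{"offset": [9,-39,0],"turn": [0,0,0],"gripper": 0.72},{"offset": [19,-78,0],"turn": [0,0,0],"gripper": 0.72},{"offset": [28,-117,0],"turn": [0,0,0],"gripper": 0.72},{"offset": [38,-156,0],"turn": [0,0,0],"gripper": 0.72},{"offset": [47,-195,0],"turn": [0,0,0],"gripper": 0.72}]'

```text
clock: 54.93
eef_pos: [609.8, -120.1, 94.5]
eef_rot: [-3.141, -0.0, -0.181]
ft_force: [0.3, 0.9, -0.4]
gripper_width: 0.719
grasp_force: 0.0
```

>>> drive_tool --series '[{"offset": [9,-39,0],"turn": [0,0,0],"gripper": 0.72},{"offset": [19,-77,0],"turn": [0,0,0],"gripper": 0.72},{"offset": [22,-91,-10],"turn": [0,0,0],"gripper": 0.72},{"offset": [22,-91,-40],"turn": [0,0,0],"gripper": 0.72},{"offset": [22,-91,-45],"turn": [0,0,0],"gripper": 0.72}]'

```text
clock: 55.35
eef_pos: [628.7, -209.5, 44.8]
eef_rot: [-3.139, 0.007, -0.184]
ft_force: [-1.7, 1.3, -0.8]
gripper_width: 0.722
grasp_force: 0.0
```

>>> drive_tool --series '[{"offset": [0,0,0],"turn": [0,0,0],"gripper": 0.72},{"offset": [0,0,0],"turn": [0,0,0],"gripper": 0.72},{"offset": [0,0,0],"turn": [0,0,0],"gripper": 0.72}]'

```text
clock: 55.6
eef_pos: [632.1, -209.8, 50.2]
eef_rot: [3.141, -0.002, -0.182]
ft_force: [0.7, -0.1, -0.8]
gripper_width: 0.716
grasp_force: 0.0
```

```bash
python3 - <<'E'
from h import *
lid();print(env.get_obs()['eef_rot'][2])
E
```

```text
lid z 50.0 slope [-0.2 -0. ] rect [ 632.9 -211.9] [ 47.6 101.9] 79.4 eef [ 632.3 -210.1   50.4] clipmax z<40 [ 561.3 -245.2   -2. ]
-0.18212118182878734
```

>>> drive_tool --series '[{"offset": [0,-1,-10],"turn": [0,0,0],"gripper": 0.72},{"offset": [0,-1,-22],"turn": [0,0,0],"gripper": 0.72},{"offset": [0,-1,-34],"turn": [0,0,0],"gripper": 0.72},{"offset": [0,-1,-46],"turn": [0,0,0],"gripper": 0.72},{"offset": [0,-1,-53],"turn": [0,0,0],"gripper": 0.72}]'

```text
clock: 56.12
eef_pos: [629.7, -211.4, -7.0]
eef_rot: [-3.141, 0.004, -0.184]
ft_force: [-0.5, 0.4, -0.9]
gripper_width: 0.719
grasp_force: 0.0
```

>>> drive_tool --series '[{"offset": [0,0,0],"turn": [0,0,0],"gripper": 0.72},{"offset": [0,0,0],"turn": [0,0,0],"gripper": 0.3},{"offset": [0,0,0],"turn": [0,0,0],"gripper": 0.3},{"offset": [0,0,0],"turn": [0,0,0],"gripper": 0.3},{"offset": [0,0,0],"turn": [0,0,0],"gripper": 0.3}]'

```text
clock: 56.53
eef_pos: [631.9, -212.3, -3.5]
eef_rot: [3.141, -0.001, -0.184]
ft_force: [0.3, -0.4, 0.6]
gripper_width: 0.509
grasp_force: 25.0
```

>>> drive_tool --series '[{"offset": [0,0,0],"turn": [0,0,0],"gripper": 0.3}]'

```text
clock: 56.62
eef_pos: [631.9, -212.3, -3.5]
eef_rot: [3.141, -0.002, -0.184]
ft_force: [1.1, -0.1, 0.0]
gripper_width: 0.509
grasp_force: 25.0
```

>>> drive_tool --series '[{"offset": [0,0,38],"turn": [0,0,0],"gripper": 0.3},{"offset": [-8,14,75],"turn": [0,0,3],"gripper": 0.3},{"offset": [-27,48,75],"turn": [0,0,6],"gripper": 0.3},{"offset": [-46,82,75],"turn": [0,0,9.8],"gripper": 0.3},{"offset": [-65,116,75],"turn": [0,0,9.8],"gripper": 0.3}]'

```text
clock: 57.03
eef_pos: [565.7, -95.3, 71.6]
eef_rot: [3.141, -0.002, -0.012]
ft_force: [1.4, 0.5, -2.2]
gripper_width: 0.51
grasp_force: 25.0
```

>>> drive_tool --series '[{"offset": [-20,35,0],"turn": [0,0,0],"gripper": 0.3},{"offset": [-40,70,0],"turn": [0,0,0],"gripper": 0.3},{"offset": [-60,105,0],"turn": [0,0,0],"gripper": 0.3},{"offset": [-80,140,0],"turn": [0,0,0],"gripper": 0.3},{"offset": [-100,175,0],"turn": [0,0,0],"gripper": 0.3}]'

```text
clock: 57.45
eef_pos: [464.8, 80.3, 71.0]
eef_rot: [-3.141, -0.0, -0.013]
ft_force: [0.2, 1.2, -1.6]
gripper_width: 0.509
grasp_force: 25.0
```

>>> drive_tool --series '[{"offset": [-20,35,0],"turn": [0,0,0],"gripper": 0.3},{"offset": [-40,70,0],"turn": [0,0,0],"gripper": 0.3},{"offset": [-60,100,0],"turn": [0,0,0],"gripper": 0.3},{"offset": [-68,113,0],"turn": [0,0,0],"gripper": 0.3},{"offset": [-68,113,0],"turn": [0,0,0],"gripper": 0.3}]'

```text
clock: 57.87
eef_pos: [395.5, 194.2, 70.9]
eef_rot: [-3.141, 0.001, -0.008]
ft_force: [-0.3, -0.1, -2.1]
gripper_width: 0.511
grasp_force: 25.0
```

>>> drive_tool --series '[{"offset": [0,0,-20],"turn": [0,0,0],"gripper": 0.3},{"offset": [0,0,-40],"turn": [0,0,0],"gripper": 0.3},{"offset": [0,0,-40],"turn": [0,0,0],"gripper": 0.3},{"offset": [0,0,-40],"turn": [0,0,0],"gripper": 0.3}]'

```text
clock: 58.2
eef_pos: [397.9, 191.1, 30.4]
eef_rot: [3.14, 0.002, -0.013]
ft_force: [0.3, 0.0, -1.2]
gripper_width: 0.512
grasp_force: 25.0
```

>>> drive_tool --series '[{"offset": [0.5,0.5,-12],"turn": [0,0,0],"gripper": 0.3},{"offset": [0.5,0.5,-21],"turn": [0,0,0],"gripper": 0.3},{"offset": [0.5,0.5,-26],"turn": [0,0,0],"gripper": 0.3},{"offset": [0.5,0.5,-28.5],"turn": [0,0,0],"gripper": 0.3},{"offset": [0.5,0.5,-28.5],"turn": [0,0,0],"gripper": 0.3}]'

```text
clock: 58.62
eef_pos: [398.7, 192.2, 2.1]
eef_rot: [3.141, 0.001, -0.013]
ft_force: [0.4, 0.7, -2.0]
gripper_width: 0.505
grasp_force: 25.0
```

>>> drive_tool --series '[{"offset": [0,0,-0.7],"turn": [0,0,0],"gripper": 0.3},{"offset": [0,0,-0.7],"turn": [0,0,0],"gripper": 0.65},{"offset": [0,0,-0.7],"turn": [0,0,0],"gripper": 0.65},{"offset": [0,0,-0.7],"turn": [0,0,0],"gripper": 0.65},{"offset": [0,0,10],"turn": [0,0,0],"gripper": 0.65}]'

```text
clock: 59.03
eef_pos: [397.6, 192.1, 11.5]
eef_rot: [3.141, 0.003, -0.013]
ft_force: [0.0, -0.1, -0.1]
gripper_width: 0.647
grasp_force: 0.0
```

>>> drive_tool --series '[{"offset": [0,0,35],"turn": [0,0,0],"gripper": 0.65},{"offset": [0,0,70],"turn": [0,0,0],"gripper": 0.65},{"offset": [10,-37,70],"turn": [0,0,-6],"gripper": 0.65},{"offset": [20,-75,70],"turn": [0,0,-12],"gripper": 0.65},{"offset": [30,-112,70],"turn": [0,0,-18],"gripper": 0.65}]'

```text
clock: 59.45
eef_pos: [429.7, 79.8, 83.7]
eef_rot: [-3.141, -0.003, -0.329]
ft_force: [1.2, 0.5, 0.3]
gripper_width: 0.65
grasp_force: 0.0
```

>>> drive_tool --series '[{"offset": [10,-34,0],"turn": [0,0,-4.6],"gripper": 0.65},{"offset": [20,-68,0],"turn": [0,0,-4.6],"gripper": 0.65},{"offset": [20,-68,-20],"turn": [0,0,-4.6],"gripper": 0.65},{"offset": [20,-68,-50],"turn": [0,0,-4.6],"gripper": 0.65},{"offset": [20,-68,-50],"turn": [0,0,-4.6],"gripper": 0.65}]'

```text
clock: 59.87
eef_pos: [445.2, 12.0, 29.2]
eef_rot: [3.139, 0.008, -0.409]
ft_force: [-0.6, 0.4, -0.7]
gripper_width: 0.652
grasp_force: 0.0
```

>>> drive_tool --series '[{"offset": [0,0,0],"turn": [0,0,0],"gripper": 0.65},{"offset": [0,0,0],"turn": [0,0,0],"gripper": 0.65}]'

```text
clock: 60.03
eef_pos: [449.3, 12.7, 33.2]
eef_rot: [-3.141, -0.001, -0.406]
ft_force: [0.9, -0.3, -0.2]
gripper_width: 0.647
grasp_force: 0.0
```

```bash
python3 - <<'E'
from h import *
locate();o=env.get_obs();print(o['eef_pos'],o['eef_rot'])
im,d,c=grab('wrist');P=cloud(d,c);e=o['eef_pos']
m=(abs(P[...,2]-36)<4)&(np.linalg.norm(P[...,:2]-e[:2],axis=-1)<70)&(d>0)
print(cv2.minAreaRect(P[m][:,:2].astype(np.float32)),m.sum())
E
```

```text
tin1 px [170. 226.] c [538.4 271.1] mean [537.  268.8] size [ 49. 102.] yaw -1.4 rgb [131 129 126]
tin1 px [516. 308.] c [ 354.7 -524.4] mean [ 354.5 -522.8] size [ 50. 103.] yaw -2.6 rgb [ 46  65 120]
tin1 px [494. 190.] c [ 632.  -491.5] mean [ 630.4 -490. ] size [ 47. 104.] yaw -46.3 rgb [157  94 109]
tin1 px [199. 226.] c [537.4 195. ] mean [540.6 195.4] size [ 47. 105.] yaw -9.0 rgb [130 128 125]
tin1 px [193. 284.] c [396.1 198.1] mean [405.7 197.9] size [105.  45.] yaw 22.1 rgb [133 130 128]
tin1 px [132. 226.] c [540.9 350.5] mean [539.3 348.4] size [ 49. 103.] yaw -1.1 rgb [133 131 129]
brush px [409. 351.] c [ 262.1 -281.3] mean [ 262.1 -281. ] size [99. 40.] yaw 17.7 rgb [48 80 50]
[449.95794721  12.78492376  33.67765738] [-3.14089223e+00 -2.73321051e-03 -4.05953134e-01]
((449.015869140625, 12.011821746826172), (37.21498107910156, 96.87300109863281), 66.62435913085938) 10530
```

>>> drive_tool --series '[{"offset": [-0.5,-0.5,-10],"turn": [0,0,0],"gripper": 0.65},{"offset": [-0.5,-0.5,-20],"turn": [0,0,0],"gripper": 0.65},{"offset": [-0.5,-0.5,-32],"turn": [0,0,0],"gripper": 0.65},{"offset": [-0.5,-0.5,-42],"turn": [0,0,0],"gripper": 0.65},{"offset": [-0.5,-0.5,-47],"turn": [0,0,0],"gripper": 0.65}]'

```text
clock: 60.65
eef_pos: [448.2, 12.3, -14.9]
eef_rot: [3.141, 0.0, -0.406]
ft_force: [0.4, -1.2, -0.3]
gripper_width: 0.653
grasp_force: 0.0
```

>>> drive_tool --series '[{"offset": [0,0,0],"turn": [0,0,0],"gripper": 0.65},{"offset": [0,0,0],"turn": [0,0,0],"gripper": 0.2},{"offset": [0,0,0],"turn": [0,0,0],"gripper": 0.2},{"offset": [0,0,0],"turn": [0,0,0],"gripper": 0.2},{"offset": [0,0,0],"turn": [0,0,0],"gripper": 0.2}]'

```text
clock: 61.07
eef_pos: [448.9, 11.9, -14.1]
eef_rot: [-3.141, -0.001, -0.407]
ft_force: [-0.3, -0.2, 3.0]
gripper_width: 0.422
grasp_force: 25.0
```

>>> drive_tool --series '[{"offset": [0,0,0],"turn": [0,0,0],"gripper": 0.2},{"offset": [0,0,0],"turn": [0,0,0],"gripper": 0.2}]'

```text
clock: 61.23
eef_pos: [448.8, 11.9, -14.1]
eef_rot: [-3.141, -0.001, -0.407]
ft_force: [-1.2, 0.3, 4.1]
gripper_width: 0.424
grasp_force: 25.0
```

>>> drive_tool --series '[{"offset": [0,0,38],"turn": [0,0,0],"gripper": 0.2},{"offset": [0,0,76],"turn": [0,0,6],"gripper": 0.2},{"offset": [-7,35,85],"turn": [0,0,12],"gripper": 0.2},{"offset": [-14,74,85],"turn": [0,0,18],"gripper": 0.2},{"offset": [-21,113,85],"turn": [0,0,22.5],"gripper": 0.2}]'

```text
clock: 61.65
eef_pos: [427.9, 125.7, 71.4]
eef_rot: [-3.141, -0.003, -0.013]
ft_force: [0.3, 0.2, -1.2]
gripper_width: 0.418
grasp_force: 25.0
```

>>> drive_tool --series '[{"offset": [-7,39,0],"turn": [0,0,0],"gripper": 0.2},{"offset": [-14,78,0],"turn": [0,0,0],"gripper": 0.2},{"offset": [-21,117,0],"turn": [0,0,0],"gripper": 0.2},{"offset": [-28,148,0],"turn": [0,0,0],"gripper": 0.2},{"offset": [-28,148,0],"turn": [0,0,0],"gripper": 0.2}]'

```text
clock: 62.07
eef_pos: [398.0, 278.1, 70.2]
eef_rot: [-3.139, 0.0, -0.01]
ft_force: [0.5, 0.2, -2.1]
gripper_width: 0.425
grasp_force: 25.0
```

>>> drive_tool --series '[{"offset": [0,0,-20],"turn": [0,0,0],"gripper": 0.2},{"offset": [0,0,-45],"turn": [0,0,0],"gripper": 0.2},{"offset": [0,0,-55],"turn": [0,0,0],"gripper": 0.2},{"offset": [0,0,-55],"turn": [0,0,0],"gripper": 0.2},{"offset": [0,0,-55],"turn": [0,0,0],"gripper": 0.2}]'

```text
clock: 62.48
eef_pos: [398.8, 272.2, 14.8]
eef_rot: [3.14, 0.002, -0.015]
ft_force: [0.7, -1.7, -1.1]
gripper_width: 0.423
grasp_force: 25.0
```

>>> drive_tool --series '[{"offset": [0,0.5,-10],"turn": [0,0,0],"gripper": 0.2},{"offset": [0,0.5,-18],"turn": [0,0,0],"gripper": 0.2},{"offset": [0,0.5,-22],"turn": [0,0,0],"gripper": 0.2},{"offset": [0,0.5,-23.5],"turn": [0,0,0],"gripper": 0.2},{"offset": [0,0.5,-23.5],"turn": [0,0,0],"gripper": 0.2}]'

```text
clock: 62.9
eef_pos: [399.3, 273.3, -8.2]
eef_rot: [3.141, 0.0, -0.014]
ft_force: [0.0, 0.2, -0.5]
gripper_width: 0.42
grasp_force: 25.0
```

>>> drive_tool --series '[{"offset": [0,0,-0.4],"turn": [0,0,0],"gripper": 0.2},{"offset": [0,0,-0.4],"turn": [0,0,0],"gripper": 0.54},{"offset": [0,0,-0.4],"turn": [0,0,0],"gripper": 0.54},{"offset": [0,0,-0.4],"turn": [0,0,0],"gripper": 0.54},{"offset": [0,0,10],"turn": [0,0,0],"gripper": 0.54}]'

```text
clock: 63.32
eef_pos: [398.1, 272.8, 0.9]
eef_rot: [3.14, 0.003, -0.014]
ft_force: [-0.8, -0.2, 0.3]
gripper_width: 0.542
grasp_force: 0.0
```

>>> drive_tool --series '[{"offset": [0,0,35],"turn": [0,0,0],"gripper": 0.54},{"offset": [0,0,75],"turn": [0,0,0],"gripper": 0.54},{"offset": [0,0,110],"turn": [0,0,0],"gripper": 0.54},{"offset": [0,-40,120],"turn": [0,0,0],"gripper": 0.54},{"offset": [0,-80,120],"turn": [0,0,0],"gripper": 0.54}]'

```text
clock: 63.73
eef_pos: [402.5, 194.9, 125.8]
eef_rot: [-3.139, -0.009, -0.01]
ft_force: [1.1, -1.0, -0.5]
gripper_width: 0.542
grasp_force: 0.0
```

>>> drive_tool --series '[{"offset": [-5,-40,0],"turn": [0,0,0],"gripper": 0.54},{"offset": [-10,-80,0],"turn": [0,0,0],"gripper": 0.54},{"offset": [-15,-120,0],"turn": [0,0,0],"gripper": 0.54},{"offset": [-20,-160,0],"turn": [0,0,0],"gripper": 0.54},{"offset": [-25,-200,0],"turn": [0,0,0],"gripper": 0.54}]'

```text
clock: 64.15
eef_pos: [373.7, -8.1, 122.3]
eef_rot: [3.141, -0.001, -0.013]
ft_force: [1.6, -0.1, -0.2]
gripper_width: 0.538
grasp_force: 0.0
```

```bash
python3 - <<'E'
from h import *
im,d,c,P=locate();save('top3',cv2.resize(im[110:350,90:410],(800,600)))
# clip depth: how far points z 8..42 stick out beyond lid along tin length
im2,_,_=grab('scene');save('scene3',cv2.resize(im2[230:400,230:480],(800,544)))
E
```

```text
tin1 px [515. 308.] c [ 354.8 -524. ] mean [ 354.6 -522.7] size [ 49. 103.] yaw -3.1 rgb [ 44  61 114]
tin1 px [206. 230.] c [536.7 190.2] mean [535.4 187.8] size [ 50. 103.] yaw -0.6 rgb [123 121 119]
tin1 px [494. 190.] c [ 631.6 -491. ] mean [ 629.9 -488.9] size [ 48. 101.] yaw -46.0 rgb [149  89 104]
tin1 px [169. 228.] c [538.7 270.7] mean [538.2 268.8] size [ 49. 103.] yaw -0.5 rgb [124 122 120]
tin1 px [194. 282.] c [399.4 194.6] mean [406.9 199.8] size [ 46. 102.] yaw -2.7 rgb [126 124 123]
tin1 px [131. 230.] c [541.1 350.1] mean [538.8 347.3] size [ 48. 103.] yaw -1.0 rgb [127 125 122]
brush px [409. 349.] c [ 262.7 -282.3] mean [ 263.4 -281.1] size [98. 38.] yaw 19.6 rgb [50 95 55]
brush px [167. 289.] c [399.5 273.7] mean [397.9 271.1] size [40. 97.] yaw -0.4 rgb [114 111 108]
```

View pics/top3.png

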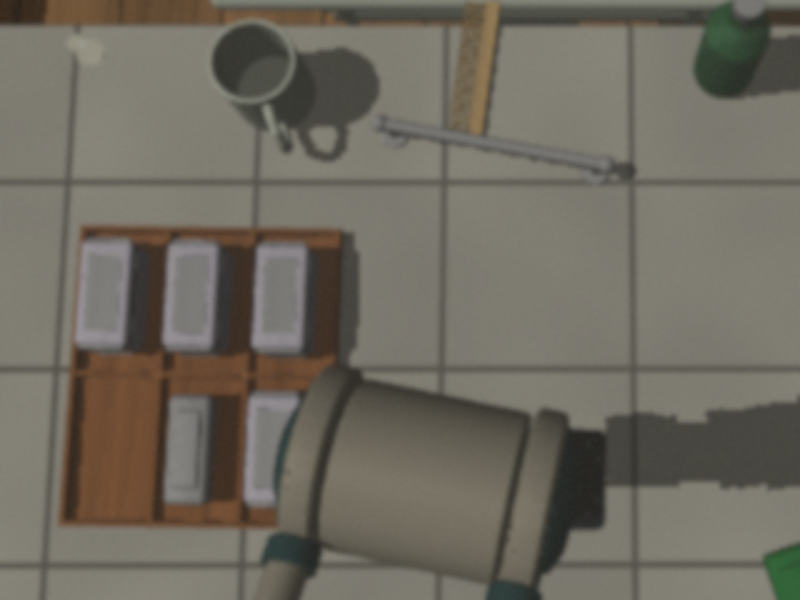

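View pics/scene3.png

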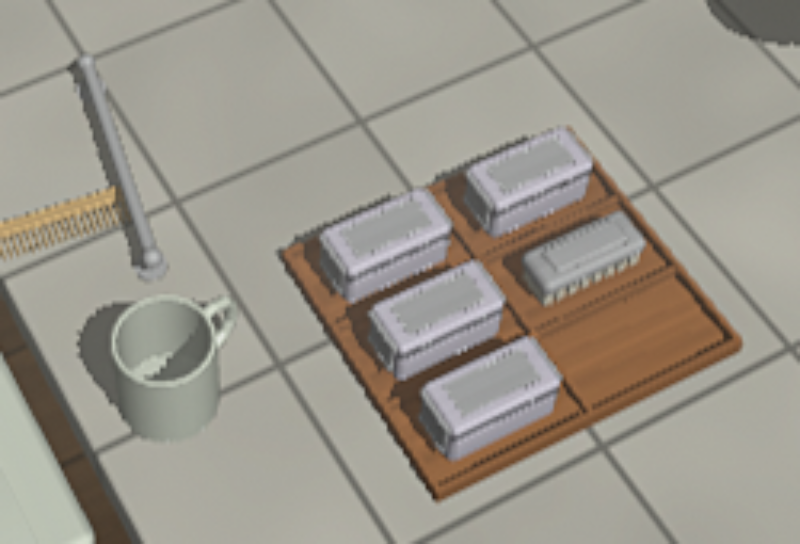

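All four tins lie flat, lid up, with clips shut, at crop pixels (105,295), (192,295), (282,298) and (272,448). The brush lies bristles down at (188,450). The cup, bottle and comb have not moved, and the gripper is clear of everything.

```bash
python3 -c "
from cell import env
print(env.sign_off())"
```

```text
the job is handed in; nothing more can be done
None
```

The job is handed in: all four tins had both clips pushed shut on the rail, and the tins (lid up) and the nail brush (bristles down) each lie flat in their own tray compartment, with the cup, bottle and comb not moved; the hand-in gave no verdict.

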